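Turn a loosely lidded control unit over into the work nest

ROBOT

A 6-joint arm with a two-finger parallel gripper is mounted at the origin on the work surface. World frame = base frame: x ahead of the robot, y to its left, z up, the work surface at z = 0. Lengths are in m, angles in rad, forces in N, time in s.
With the tool pointing down it reaches from about 0.35 to 0.775 m from the base axis. Payload 7.3 kg.
Tool frame: the origin (TCP) lies at the very end of the fingers, on their centre line; the grasp point (between the pads) lies 19 mm behind it (robot.tcp_to_grasp is the distance from the TCP to the grasp point, in m); z points along the fingers, y is the direction in which the jaws open and shut (so a half turn about z gives the same grasp; the last joint's range is limited). The gripper opens to 92 mm and grips with 3 to 60 N. Pads are 19 mm wide; open, the fingers measure 130 mm over their backs; the gripper's body (75 mm by 190 mm) begins 47 mm behind the grasp point.
Start: joints at [-1.285, 0.342, 1.524, -0, 1.275, -0.146], TCP at [0.22, -0.477, 0.227] pointing down, gripper open.
Joint ranges: [-2.53, 2.53], [-0.77, 2.02], [0.04, 2.7], [-1, 4.14], [0.28, 2.66], [-3.11, 3.11]. Speed limits (rad/s): [2.57, 2.57, 3.14, 3.14, 3.14, 3.14].

INTERFACE

Orientations are given as [roll, pitch, yaw] about the fixed x, y, z axes, in that order (R = Rz(yaw) Ry(pitch) Rx(roll)).
In Python, from cell import robot gives the robot as it stands.
- The arm moves only by the tool arm_command, never from a script. Its argument "motion" is a list that holds one entry, the list of rows, each a list of 7 numbers: the turn, a rotation vector about the tool's x, y, z in units of 90 degrees (1.0 is 90 degrees), then the shift along the tool's x, y, z in units of 30 cm (1.0 is 30 cm), then the opening, from -1 (shut) to 1 (fully open). In form: [[[wx, wy, wz, tx, ty, tz, grip], ...]]. A call has 1 to 8 rows; each row is the pose to reach, as a shift and turn from the pose commanded when the call began, along the tool's axes at that moment; what a row does not reach only later rows make up. A row lasts 1/10 s, in which the tool goes at most 50 mm and 8.59 degrees, less where a joint would pass 70% of its speed; a pose out of reach is approached as far as the arm can. A call with a number of a shift or a turn outside -1 to 1 is refused whole. A call with a gripper value outside its range is refused whole. The fingers move at their own pace and stop on an object; "grip_force" is the grip in N (left out, the last holds). Time passes only in rows, so rows that repeat a pose let the fingers close. It gives the time, the measured TCP pose, the force and the opening at its end, in the units of the state.
- robot.observe(): the state, without advancing time (a new reading comes with each control period).
- robot.read_camera(name): name is "side" or "top" or "wrist"; returns a dict with "image" (420x560x3 uint8, red, green, blue), "z_map" (420x560 float32, m along the optical axis (not along the pixel's ray), 0 where there is no reading), "fov_y" (degrees; the focal length in pixels is half the picture's height over the tangent of half this angle, whatever the lens; pixels are square), "cx", "cy" (the principal point, pixels), "k1" (the pictures are not rectified: a ray, as slopes to the right and down, at radius r is drawn at 1 + k1 r^2 times it, then the intrinsics apply), "cam_to_world" (4x4, takes a point from camera to world coordinates). Camera axes: x right, y down, z forward; pixel columns grow to the right and rows downward; lengths in m; the calibration is good to about 2 mm. A picture is of the moment at which its call begins.
- robot.hand_in(): hands the job in, once; it reports no verdict.
The state is a dict: "time": time; "qpos": joint angles; "qvel": joint speeds; "joint_efforts": joint torques, N m; "tool_pos": TCP position; "tool_rot": TCP orientation; "contact_force": force on the tool from outside, world axes, zero at the start; "torque": the same for the moment, N m; "opening": finger opening in m.
Only numpy, scipy, OpenCV 4.12 (cv2) and the standard library are available. Lean on these libraries where they do the work, as an engineer would, in place of code of your own. Each camera call takes 0.05 s, during which the arm holds its last target.

TASK

The small control unit on the bench mat has its black lid only laid on, not screwed down. Pinching lid and base together so that it never comes open, stand the unit on edge on the mat and let go, then take a fresh grip, turn it the rest of the way over and leave it closed and upside down (lid underneath, brass screws up), flat on the rubber pad of the work nest between its guides. Never drop it or let it topple, and leave the other things on the bench where they are.

Things in the scene. Friction and masses are not known exactly. Their poses are not given: they have to be found in the camera images.
- case_base: Base of the control unit: grey metal tub 80 x 60 x 20 mm, walls 4 mm, about 200 g, brass screws under it. Origin: centre of its underside; x along the 80, y along the 60, z towards the lid (up at the start, flat on the mat). Closed, base and lid are one flush block 80 x 60 x 36 mm, seam at z = 20 mm: pads that straddle the seam across the 60 mm width hold both. It can stand alone on its end.
- case_lid: Black lid of the unit, 80 x 60 x 16 mm, 60 g, orange dot at one corner; an inner lip reaches 5 mm into the base with 1.5 mm play, nothing else holds it. Origin: centre of its rim plane, which lies on the base's rim (20 mm along the base's z when closed); z out through the lid's top, x along the 80 mm.
- nest: Nest, fixed: yellow foot 126 x 96 x 6 mm; black pad 80 x 48 mm, top 16 mm above the nest's underside. End stops (89 mm apart inside, along x) and four side guides (69 mm apart inside, along y; 28 to 41 mm from the middle in x) rise 8 mm above the pad; the middle of the long sides is open for fingers. Origin: centre of its underside, on the mat; x along the unit's 80 mm, either way round; z up.
- nest_pad (a point): Centre of the top face of the nest's rubber pad, axes as the nest's. When the unit lies properly in it the base's origin is 36 mm above this point.
- screwdriver: Bystander: screwdriver with red handle, 170 mm, lying on the mat; origin under its middle, x along it.
- connector: Bystander: black and orange plug connector, 50 x 28 x 26 mm; origin at centre of its underside.
- spool: Bystander: grey metal spool, diameter 60 mm, 36 mm high; origin at centre of its underside.
- screw_dish: Bystander: steel dish, diameter 70 mm, 28 mm high; origin at centre of its underside.
- mat: Blue-green bench mat, 520 x 980 mm, 2 mm thick, on which all this stands; origin at centre of its underside, at bench height.
There are look-alikes about, which are no part of the job. Leave any blue, pink or red look-alike of the case_base alone.

How it is judged:
By the outcome, as a careful person would: the job done as asked, in the order asked, and still so for the second after the job is handed in, with the robot touching nothing.
It also fails if it takes over 58 s, if anything falls off the work surface, if the arm or the gripper's body presses on something with over 40 N, if the wrist force passes 120 N, or if a joint passes its speed limit or range.

## Working session

There is one attempt and no reset: what is moved stays moved. The work goes in short steps, Python scripts to look and compute and a tool call to move; the robot and the scene stay as the last step left them, time stands still between calls to the robot, and variables do not carry over. Pictures are saved under pics/ and viewed, and the job is handed in when it is done.

Besides the shell and the picture viewer there is one more tool, called as name(argument=value, ...), one argument or row to a line, values as JSON. arm_command: Moves the arm, as the interface text tells. Its arguments: {"type":"object","properties":{"motion":{"type":"array"},"grip_force":{"type":"number"}},"required":["motion"]}

```bash
ls; mkdir -p pics; cat > h.py <<'E'
import numpy as np, cv2
from cell import robot
from scipy.spatial.transform import Rotation as R
def save(n,im): cv2.imwrite('pics/'+n,cv2.cvtColor(im,cv2.COLOR_RGB2BGR))
E
python3 - <<'E'
from h import *
import pickle
print(robot.observe())
for n in ['top','side','wrist']:
    c=robot.read_camera(n); pickle.dump(c,open(n+'.pkl','wb')); save(n+'0.png',c['image'])
    print(n,c['fov_y'],c['cx'],c['cy'],c['k1'],c['cam_to_world'].round(4).tolist())
E
```

```text
pics
{'time': 0.0, 'qpos': array([-1.28498345e+00,  3.42745785e-01,  1.52504182e+00,  1.36663703e-05,
        1.27534784e+00, -1.46034535e-01]), 'qvel': array([ 6.47102846e-04, -1.81616287e-05,  1.36773105e-03,  1.99112370e-03,
       -9.37738175e-04, -8.13480546e-04]), 'joint_efforts': array([-1.20577966e-03, -4.31238949e+01, -2.44214541e+01,  7.16224336e-02,
        5.59552107e-02, -1.09281798e-04]), 'tool_pos': array([ 0.21963126, -0.47640805,  0.22602432]), 'tool_rot': array([-3.14006818e+00, -2.37429852e-04,  4.31843242e-01]), 'contact_force': array([ 0.27380004,  0.30435861, -0.38925799]), 'torque': array([-0.00697446,  0.01714374,  0.01222794]), 'opening': 0.09180594784529987}
top 52.79039377656735 281.3239565130319 208.85828707909775 -0.08249933402564483 [[-0.0116, -0.9965, 0.0826, 0.5098], [-0.9999, 0.011, -0.0079, 0.0109], [0.0069, -0.0827, -0.9966, 1.3097], [0.0, 0.0, 0.0, 1.0]]
side 53.36839129613913 269.35767332491014 215.6060913266783 0.012376934853017732 [[-0.8643, -0.3181, 0.3895, 0.2421], [-0.5027, 0.5658, -0.6535, 0.668], [-0.0125, -0.7607, -0.649, 0.7165], [0.0, 0.0, 0.0, 1.0]]
wrist 65.39820647981674 276.36229672048404 209.9390075957983 0.0033004167763115025 [[0.4177, -0.8647, -0.2789, 0.2955], [-0.9086, -0.398, -0.127, -0.4412], [-0.0012, 0.3065, -0.9519, 0.3823], [0.0, 0.0, 0.0, 1.0]]
```

View pics/top0.png

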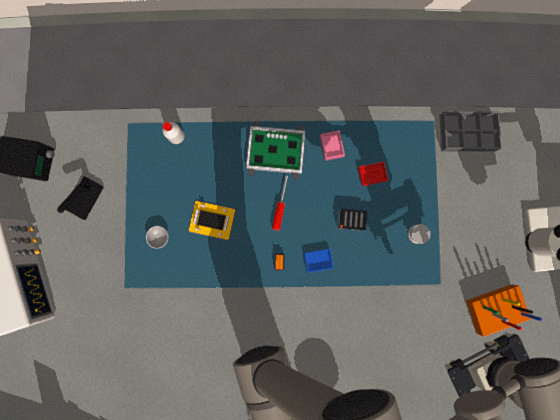

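View pics/side0.png

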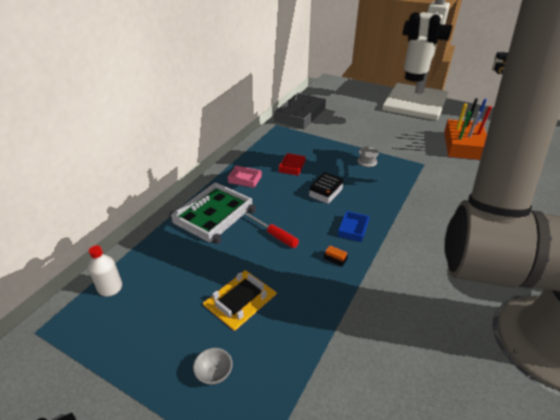

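View pics/wrist0.png

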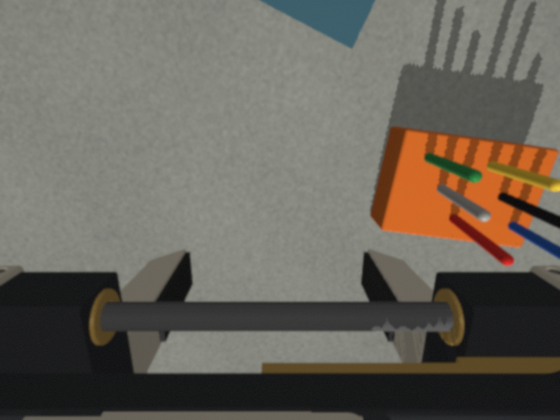

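```bash
cat >> h.py <<'E'
def K(c):
    f=210/np.tan(np.radians(c['fov_y']/2)); return np.array([[f,0,c['cx']],[0,f,c['cy']],[0,0,1.]])
def rays(c,uv):
    uv=np.asarray(uv,float).reshape(-1,2); k=K(c); d=(uv-k[:2,2])/k[0,0]
    s=d.copy()
    for _ in range(20): s=d/(1+c['k1']*(s**2).sum(1,keepdims=True))
    return np.c_[s,np.ones(len(s))]
def toplane(c,uv,z):
    T=c['cam_to_world']; r=rays(c,uv)@T[:3,:3].T; o=T[:3,3]
    return o+r*((z-o[2])/r[:,2])[:,None]
def cloud(c):
    v,u=np.mgrid[0:420,0:560]; r=rays(c,np.c_[u.ravel(),v.ravel()]); p=r*c['z_map'].reshape(-1,1)
    T=c['cam_to_world']; return (p@T[:3,:3].T+T[:3,3]).reshape(420,560,3)
def project(c,P):
    T=c['cam_to_world']; p=(np.atleast_2d(P)-T[:3,3])@T[:3,:3]; s=p[:,:2]/p[:,2:]
    s=s*(1+c['k1']*(s**2).sum(1,keepdims=True)); k=K(c); return s*k[0,0]+k[:2,2]
E
python3 - <<'E'
from h import *
import pickle
for n,(a,b,cc,d) in {'top':(130,300,170,450),'side':(130,330,190,400)}.items():
    c=pickle.load(open(n+'.pkl','rb')); im=c['image'][a:b,cc:d]
    save(n+'0c.png',cv2.resize(im,None,fx=2.85 if n=='top' else 3,fy=2.85 if n=='top' else 3,interpolation=cv2.INTER_CUBIC))
c=pickle.load(open('top.pkl','rb')); P=cloud(c)
for nm,(u0,u1,v0,v1) in dict(unit=(330,375,198,240),nest=(185,240,195,245)).items():
    Q=P[v0:v1,u0:u1].reshape(-1,3); print(nm,np.percentile(Q[:,2],[1,25,50,75,95,99]))
    for lo,hi in [(.025,.06),(.005,.012),(.014,.022),(.022,.04)]:
        q=Q[(Q[:,2]>lo)&(Q[:,2]<hi)]
        if len(q)>20:
            r=cv2.minAreaRect((q[:,:2]*1000).astype(np.float32)); print(lo,hi,len(q),r,q[:,2].mean())
c=pickle.load(open('side.pkl','rb')); P=cloud(c)
Q=P.reshape(-1,3)
for lo,hi in [(.03,.06)]:
    q=Q[(Q[:,2]>lo)&(Q[:,2]<hi)&(abs(Q[:,0]-.5)<.1)&(abs(Q[:,1]+.2)<.1)]
    if len(q)>20: print(len(q),cv2.minAreaRect((q[:,:2]*1000).astype(np.float32)),q[:,2].mean())
E
```

```text
unit [-0.00259683  0.00210792  0.00451984  0.03627163  0.04163977  0.04436691]
0.025 0.06 544 ((582.87744140625, -216.4267120361328), (81.55264282226562, 59.899070739746094), 84.71540832519531) 0.03897937310955551
0.005 0.012 302 ((585.756591796875, -218.32852172851562), (138.81336975097656, 127.4757080078125), 89.2171859741211) 0.006668064728376764
0.022 0.04 353 ((582.87744140625, -216.4267120361328), (81.55264282226562, 59.899070739746094), 84.71540832519531) 0.03721827028590065
nest [-0.00285195  0.0026718   0.00577108  0.01112398  0.0220288   0.02892461]
0.025 0.06 67 ((586.9375, 216.10235595703125), (101.1423568725586, 78.53228759765625), 77.56126403808594) 0.027915723948059308
0.005 0.012 900 ((587.5777587890625, 215.52655029296875), (168.91517639160156, 151.79307556152344), 89.46710205078125) 0.007954530776796915
0.014 0.022 388 ((584.6018676757812, 209.37371826171875), (107.73390197753906, 86.48690032958984), 77.07565307617188) 0.01827408746130058
0.022 0.04 133 ((586.974609375, 216.27069091796875), (101.65475463867188, 78.53228759765625), 77.56126403808594) 0.025598539934575257
361 ((576.3523559570312, -214.10885620117188), (88.37567901611328, 49.069915771484375), 86.71052551269531) 0.038787113152830795
```

View pics/top0c.png

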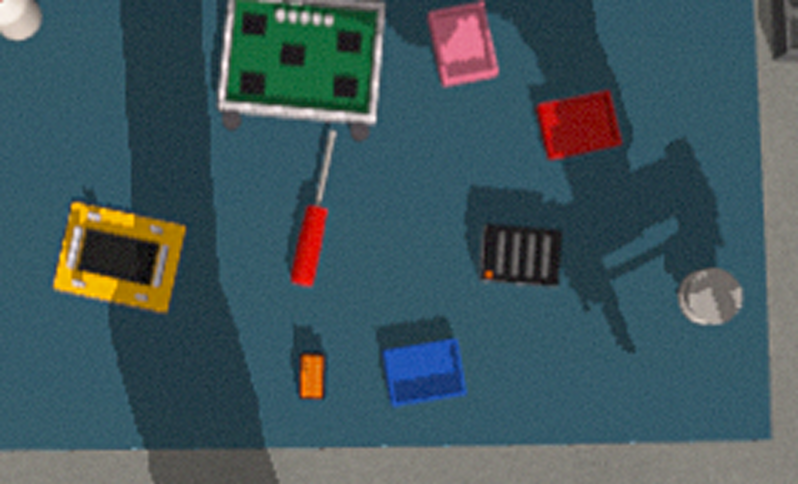

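View pics/side0c.png

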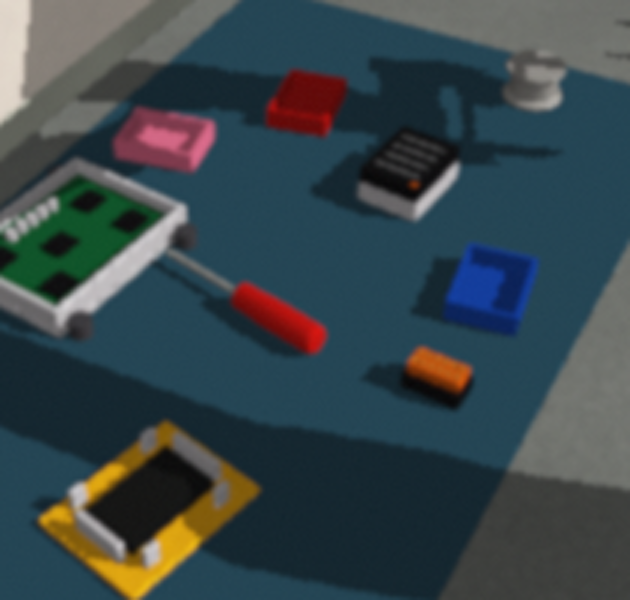

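```bash
python3 - <<'E'
from h import *
print([a for a in dir(robot) if not a.startswith('_')]); print(robot.tcp_to_grasp)
import pickle
for n in ['top','side']:
    c=pickle.load(open(n+'.pkl','rb')); im=c['image']; hsv=cv2.cvtColor(im,cv2.COLOR_RGB2HSV)
    # nest yellow outline
    m=cv2.inRange(hsv,(18,120,80),(32,255,255)); cs,_=cv2.findContours(m,cv2.RETR_EXTERNAL,cv2.CHAIN_APPROX_NONE)
    cs=[x for x in cs if cv2.contourArea(x)>200]
    for x in cs:
        hull=cv2.convexHull(x)
        p=toplane(c,hull,.008)[:,:2]*1000; print(n,'nest',cv2.minAreaRect(p.astype(np.float32)))
    # black pad
    roi=(slice(190,250),slice(185,240)) if n=='top' else (slice(260,335),slice(195,290))
    g=np.zeros(im.shape[:2],np.uint8); g[roi]=(hsv[roi][...,2]<45)*255
    cs,_=cv2.findContours(g,cv2.RETR_EXTERNAL,cv2.CHAIN_APPROX_NONE); x=max(cs,key=cv2.contourArea)
    p=toplane(c,x,.018)[:,:2]*1000; print(n,'pad',cv2.minAreaRect(p.astype(np.float32)))
    # lid
    roi=(slice(200,240),slice(330,375)) if n=='top' else (slice(165,210),slice(300,350))
    g=np.zeros(im.shape[:2],np.uint8); g[roi]=(hsv[roi][...,2]<45)*255
    g=cv2.morphologyEx(g,cv2.MORPH_CLOSE,np.ones((7,7)))
    cs,_=cv2.findContours(g,cv2.RETR_EXTERNAL,cv2.CHAIN_APPROX_NONE); x=max(cs,key=cv2.contourArea)
    p=toplane(c,x,.038)[:,:2]*1000; print(n,'lid',cv2.minAreaRect(p.astype(np.float32)))
    save(n+'m.png',cv2.resize(g[roi],None,fx=8,fy=8))
E
```

```text
['IKError', 'hand_in', 'observe', 'read_camera', 'tcp_to_grasp']
0.0188
top nest ((586.4010620117188, 216.56268310546875), (127.31932830810547, 97.03178405761719), 77.2991714477539)
top pad ((585.5013427734375, 216.081787109375), (76.4810791015625, 42.47354507446289), 77.32752990722656)
top lid ((582.8956909179688, -214.74612426757812), (80.91104125976562, 58.3566780090332), 84.53585052490234)
side nest ((587.1397094726562, 218.55996704101562), (128.56719970703125, 101.19476318359375), 77.35350036621094)
side pad ((585.6083984375, 218.9971923828125), (80.58020782470703, 48.68492126464844), 77.02349853515625)
side lid ((582.868896484375, -210.9507598876953), (100.4121322631836, 71.77505493164062), 84.50638580322266)
```

View pics/topm.png

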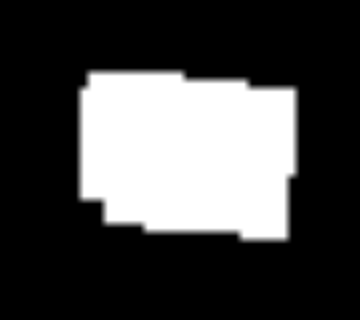

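```bash
cat >> h.py <<'E'
def pose():
    o=robot.observe(); return np.array(o['tool_pos']),R.from_euler('xyz',o['tool_rot']),o
def log(o=None):
    import json
    o=o or robot.observe(); open('log.jsonl','a').write(json.dumps([list(map(float,o['qpos'])),list(map(float,o['tool_pos'])),list(map(float,o['tool_rot']))])+'\n')
def delta(p,Rr,p0=None,R0=None):
    if p0 is None: p0,R0,_=pose()
    rv=(R0.inv()*Rr).as_rotvec()/(np.pi/2); t=R0.inv().apply(np.array(p)-p0)/.3
    return np.r_[rv,t].round(4)
def down(yawdeg,tilt=0): # tilt about tool y, deg
    return R.from_euler('xyz',[np.pi,0,np.radians(yawdeg)])*R.from_euler('y',tilt,degrees=True)
def tcp(g,Rr): # TCP for grasp point g
    return np.array(g)+Rr.apply([0,0,robot.tcp_to_grasp])
E
python3 - <<'E'
from h import *
log(); p,r,o=pose()
print(delta([.583,-.216,.2],down(84.6)), delta([.4,-.35,.25],down(55)))
E
```

```text
[-6.0000e-04 -4.0000e-04 -6.6510e-01  1.4635e+00 -2.8170e-01  8.7900e-02] [-7.000e-04 -3.000e-04 -3.362e-01  7.226e-01 -1.315e-01 -7.900e-02]
```

arm_command(
  motion=[
    [[0,0,-0.336,0.72,-0.13,-0.08,1],[0,0,-0.336,0.72,-0.13,-0.08,1],[0,0,-0.336,0.72,-0.13,-0.08,1],[0,0,-0.336,0.72,-0.13,-0.08,1],[0,0,-0.336,0.72,-0.13,-0.08,1],[0,0,-0.336,0.72,-0.13,-0.08,1]],
  ],
)

```text
time: 0.75
tool_pos: [0.4018, -0.3491, 0.2508]
tool_rot: [3.141, -0.0, 0.964]
contact_force: [-0.7, -0.5, -0.3]
opening: 0.0917
```

```bash
python3 - <<'E'
from h import *
log(); p,r,o=pose(); print(p,o['tool_rot'],o['qpos'],o['time'])
print(delta([.583,-.216,.2],down(84.6)))
E
```

```text
[ 0.40175432 -0.34906104  0.2508253 ] [ 3.14107575e+00 -4.85249028e-04  9.63845996e-01] [-8.59742790e-01  3.37251321e-01  1.46316241e+00  6.15312116e-04
  1.34079985e+00 -2.52932495e-01] 0.75
[ 4.000e-04 -2.000e-04 -3.264e-01  7.088e-01  2.432e-01  1.699e-01]
```

arm_command(
  motion=[
    [[0,0,-0.326,0.709,0.243,0.17,1],[0,0,-0.326,0.709,0.243,0.17,1],[0,0,-0.326,0.709,0.243,0.17,1],[0,0,-0.326,0.709,0.243,0.17,1],[0,0,-0.326,0.709,0.243,0.17,1],[0,0,-0.326,0.709,0.243,0.17,1],[0,0,-0.326,0.709,0.243,0.17,1]],
  ],
)

```text
time: 1.45
tool_pos: [0.5807, -0.2192, 0.1989]
tool_rot: [-3.14, 0.0, 1.472]
contact_force: [-0.5, -0.5, 0.1]
opening: 0.0916
```

```bash
python3 - <<'E'
from h import *
log(); p,r,o=pose(); print(p,o['tool_rot'],o['qpos'],o['time'])
c=robot.read_camera('wrist'); save('w1.png',c['image'])
im=c['image']; P=cloud(c); Q=P.reshape(-1,3)
m=(Q[:,2]>.025)&(Q[:,2]<.06)&(abs(Q[:,0]-.583)<.08)&(abs(Q[:,1]+.216)<.08)
q=Q[m]; print(len(q),q[:,2].mean(),cv2.minAreaRect((q[:,:2]*1000).astype(np.float32)))
hsv=cv2.cvtColor(im,cv2.COLOR_RGB2HSV)
import pickle; pickle.dump(c,open('w1.pkl','wb'))
E
```

```text
[ 0.58065746 -0.21921516  0.19890579] [-3.13971427e+00  1.39072377e-04  1.47186826e+00] [-4.83963193e-01  5.40739211e-01  1.28265300e+00 -8.61366746e-04
  1.31988916e+00 -3.84820433e-01] 1.45
4734 0.03603996767034773 ((583.5330200195312, -213.75030517578125), (80.49268341064453, 60.16788864135742), 84.55931854248047)
```

View pics/w1.png

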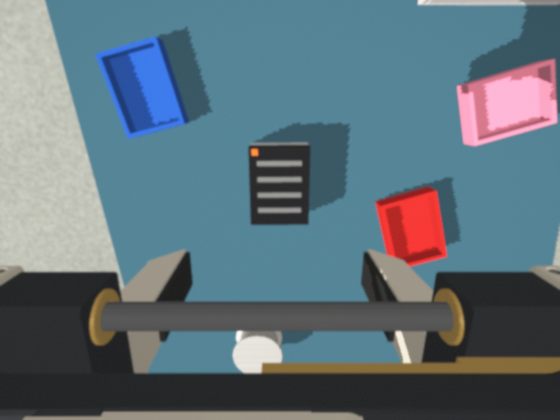

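```bash
cat > fit.py <<'E'
from h import *
import json
from scipy.optimize import least_squares
D=[json.loads(l) for l in open('log.jsonl')]
Q=np.array([d[0] for d in D]);Pp=np.array([d[1] for d in D]);E=[R.from_euler('xyz',d[2]) for d in D]
def fk(q,x):
    h,a1,L2,L3,a3,lat,d=x
    s=np.sin;c=np.cos
    A=R.from_euler('z',q[0])
    f=q[1]+q[2]
    w=np.array([a1+L2*s(q[1])+L3*s(f)+a3*c(f),lat,h+L2*c(q[1])+L3*c(f)-a3*s(f)])
    Rw=A*R.from_euler('y',f)*R.from_euler('z',q[3])*R.from_euler('y',q[4])*R.from_euler('z',q[5])
    return A.apply(w)+Rw.apply([0,0,d]),Rw
if __name__=='__main__':
    def res(x): return np.concatenate([fk(q,x)[0]-p for q,p in zip(Q,Pp)]+[(x-x0)*1e-4])
    x0=np.array([.33,0,.4,.4,0,.076,.25])
    r=least_squares(res,x0); print(r.x.round(4),np.abs(r.fun).max())
    for q,e in zip(Q,E):
        M=fk(q,r.x)[1]; print((M.inv()*e).as_rotvec().round(3))
    np.save('x.npy',r.x)
E
python3 fit.py; cat log.jsonl | cut -c1-100
```

```text
[ 0.2232 -0.      0.5062  0.3796  0.0465  0.0764  0.3184] 1.068340023309862e-05
[-0.     0.     1.571]
[-0.    -0.     1.571]
[-0.    -0.     1.571]
[[-1.2850064209652972, 0.34257517535825627, 1.524740587779839, -3.699283580364884e-05, 1.27538470833
[[-0.8597427899102441, 0.33725132129473906, 1.4631624145136017, 0.0006153121156427161, 1.34079984758
[[-0.4839631928247783, 0.540739211168971, 1.282652999465477, -0.0008613667458378472, 1.3198891571530
```

```bash
python3 - <<'E'
from h import *
Rt=down(84.6,-30); g=np.array([.5844,-.2025,.0255]); T=tcp(g,Rt); pre=T-.09*Rt.apply([0,0,1])
print(T,pre,delta(pre,Rt)); np.savez('g1.npz',T=T,pre=pre)
E
```

```text
[ 0.58351538 -0.21185828  0.00921872] [ 0.58775026 -0.16705799  0.08716101] [-0.0016 -0.3331 -0.0035  0.1776  0.0072  0.3742]
```

arm_command(
  motion=[
    [[-0.001,-0.333,-0.003,0.178,0.007,0.1,1],[-0.001,-0.333,-0.003,0.178,0.007,0.1,1],[-0.001,-0.333,-0.003,0.178,0.007,0.374,1],[-0.001,-0.333,-0.003,0.178,0.007,0.374,1],[-0.001,-0.333,-0.003,0.178,0.007,0.374,1],[-0.001,-0.333,-0.003,0.178,0.007,0.374,1],[-0.001,-0.333,-0.003,0.178,0.007,0.374,1]],
  ],
)

```text
time: 2.2
tool_pos: [0.59, -0.1678, 0.0906]
tool_rot: [3.136, 0.522, 1.471]
contact_force: [0.1, -1.2, 0.5]
opening: 0.0918
```

```bash
python3 - <<'E'
from h import *
log(); p,r,o=pose(); print(p,o['tool_rot'],o['qpos'],o['time'])
z=np.load('g1.npz'); print(delta(z['T'],down(84.6,-30)))
c=robot.read_camera('wrist'); save('w2.png',c['image'])
P=cloud(c); Q=P.reshape(-1,3)
m=(Q[:,2]>.034)&(Q[:,2]<.045)&(abs(Q[:,0]-.583)<.055)&(abs(Q[:,1]+.216)<.06)
q=Q[m]; print(len(q),q[:,2].mean(),cv2.minAreaRect((q[:,:2]*1000).astype(np.float32)))
E
python3 fit.py
```

```text
[ 0.58995646 -0.16779878  0.09063362] [3.13553856 0.52247298 1.47099042] [-0.14285533  0.66747974  1.50845443 -0.62064182  1.02907926  0.30000242] 2.2
[ 0.0021 -0.0007 -0.0031  0.0069 -0.0086  0.3091]
5414 0.03600121121660266 ((583.449462890625, -213.71505737304688), (82.15958404541016, 60.06378173828125), 84.65966033935547)
[0.2229 0.     0.5062 0.3796 0.0465 0.0764 0.3181] 1.0709997722854201e-05
[-0.     0.     1.571]
[-0.    -0.     1.571]
[-0.    -0.     1.571]
[-0.     0.     1.571]
```

View pics/w2.png

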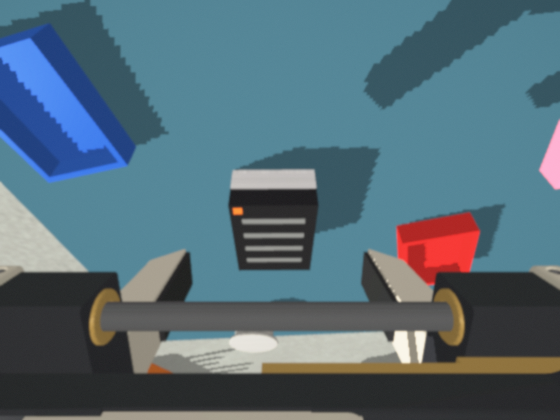

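```bash
cat > ik.py <<'E'
from fit import *
x=np.load('x.npy'); lo=np.array([-2.53,-.77,.04,-1,.28,-3.11]); hi=np.array([2.53,2.02,2.7,4.14,2.66,3.11])
Rz90=R.from_euler('z',np.pi/2)
def err(q,p,Rr):
    a,b=fk(q,x); b=b*Rz90; return np.r_[(a-p)*5,(b.inv()*Rr).as_rotvec()]
def ik(p,Rr,seed):
    r=least_squares(err,np.clip(seed,lo+1e-3,hi-1e-3),args=(p,Rr),bounds=(lo,hi)); return r.x,np.abs(r.fun).max()
E
python3 - <<'E'
from ik import *
q0=robot.observe()['qpos']
# unit center u=(x,y), grip offset o along unit x (up end)
ux=np.array([np.cos(np.radians(84.6)),np.sin(np.radians(84.6)),0])
def chain(name,yaw,g0,g1,ts,seed):
    q=seed
    for i,t in enumerate(ts):
        g=g0+(g1-g0)*i/(len(ts)-1); Rr=down(yaw,t); q,e=ik(tcp(g,Rr),Rr,q); print(name,t,q.round(2),round(e,4))
    return q
g=np.array([.5844,-.2025,.0255])
q=chain('grip1',84.6,g,g+[0,0,.1],[-30,-30],q0)
q=chain('turn1',84.6,g+[0,0,.1],g+[0,0,.06],range(-30,61,15),q)
q=chain('back',84.6,g+[0,0,.06],g+[0,0,.15],range(60,-46,-15),q)
gs=np.array([.583,-.2,.047])
q=chain('app2',84.6,g+[0,0,.15],gs,[-45,-45],q)
q=chain('turn2',84.6,gs+[0,0,.1],gs+[0,0,.15],range(-45,46,15),q)
q=chain('go',78,gs+[0,0,.15],np.array([.586,.215,.15]),[45]*6,q)
q=chain('down',77.3,np.array([.586,.215,.15]),np.array([.586,.215,.034]),[45]*3,q)
E
```

```text
grip1 -30 [-0.22  0.78  1.56 -0.71  0.87  0.37] 0.0
grip1 -30 [-0.22  0.64  1.5  -0.62  1.02  0.21] 0.0
turn1 -30 [-0.22  0.64  1.5  -0.62  1.02  0.21] 0.0
turn1 -15 [-0.34  0.62  1.47 -0.3   1.01 -0.09] 0.0
turn1 0 [-0.46  0.63  1.42  0.    1.08 -0.36] 0.0
turn1 15 [-0.57  0.69  1.37  0.25  1.22 -0.58] 0.0
turn1 30 [-0.67  0.78  1.3   0.44  1.39 -0.73] 0.0
turn1 45 [-0.74  0.89  1.22  0.6   1.57 -0.82] 0.0
turn1 60 [-0.79  1.02  1.14  0.74  1.75 -0.87] 0.0
back 60 [-0.79  1.02  1.14  0.74  1.75 -0.87] 0.0
back 45 [-0.74  0.89  1.22  0.6   1.58 -0.81] 0.0
back 30 [-0.67  0.77  1.29  0.44  1.41 -0.72] 0.0
back 15 [-0.57  0.67  1.35  0.24  1.25 -0.57] 0.0
back 0 [-0.46  0.61  1.4   0.    1.14 -0.36] 0.0
back -15 [-0.34  0.58  1.44 -0.29  1.08 -0.11] 0.0
back -30 [-0.22  0.59  1.47 -0.59  1.09  0.16] 0.0
back -45 [-0.11  0.64  1.49 -0.87  1.17  0.41] 0.0
app2 -45 [-0.11  0.64  1.49 -0.87  1.17  0.41] 0.0
app2 -45 [-0.11  0.82  1.56 -0.98  1.02  0.64] 0.0
turn2 -45 [-0.11  0.68  1.52 -0.89  1.14  0.46] 0.0
turn2 -30 [-0.21  0.6   1.48 -0.6   1.08  0.18] 0.0
turn2 -15 [-0.33  0.56  1.43 -0.29  1.1  -0.11] 0.0
turn2 0 [-0.45  0.57  1.36  0.    1.21 -0.36] 0.0
turn2 15 [-0.57  0.61  1.29  0.24  1.37 -0.54] 0.0
turn2 30 [-0.66  0.68  1.22  0.43  1.54 -0.65] 0.0
turn2 45 [-0.74  0.77  1.16  0.61  1.72 -0.71] 0.0
go 45 [-0.76  0.73  1.23  0.65  1.64 -0.66] 0.0
go 45 [-0.66  0.67  1.4   0.69  1.51 -0.66] 0.0
go 45 [-0.55  0.62  1.53  0.75  1.38 -0.63] 0.0
go 45 [-0.42  0.59  1.62  0.81  1.26 -0.6 ] 0.0
go 45 [-0.28  0.58  1.68  0.88  1.15 -0.56] 0.0
go 45 [-0.13  0.59  1.7   0.96  1.04 -0.51] 0.0
down 45 [-0.13  0.58  1.7   0.96  1.03 -0.5 ] 0.0
down 45 [-0.13  0.68  1.74  1.03  0.96 -0.63] 0.0
down 45 [-0.13  0.78  1.76  1.11  0.9  -0.76] 0.0
```

arm_command(
  motion=[
    [[0.002,-0.001,-0.003,0.007,-0.009,0.06,1],[0.002,-0.001,-0.003,0.007,-0.009,0.12,1],[0.002,-0.001,-0.003,0.007,-0.009,0.18,1],[0.002,-0.001,-0.003,0.007,-0.009,0.23,1],[0.002,-0.001,-0.003,0.007,-0.009,0.27,1],[0.002,-0.001,-0.003,0.007,-0.009,0.295,1],[0.002,-0.001,-0.003,0.007,-0.009,0.307,1],[0.002,-0.001,-0.003,0.007,-0.009,0.307,1]],
  ],
)

```text
time: 3.05
tool_pos: [0.5821, -0.2096, 0.0071]
tool_rot: [-3.137, 0.525, 1.481]
contact_force: [-0.5, 0.5, 2.3]
opening: 0.0917
```

```bash
python3 - <<'E'
from h import *
log(); p,r,o=pose(); print(p,o['tool_rot'],o['contact_force'],o['time'])
z=np.load('g1.npz'); print(delta(z['T'],down(84.6,-30)))
c=robot.read_camera('wrist'); save('w3.png',c['image'])
E
```

```text
[ 0.58209498 -0.20957467  0.00713112] [-3.13656273  0.52499524  1.48144215] [-0.54241821  0.46926968  2.25793729] 3.05
[-0.0016  0.0009  0.0027 -0.0097  0.0054 -0.0025]
```

View pics/w3.png

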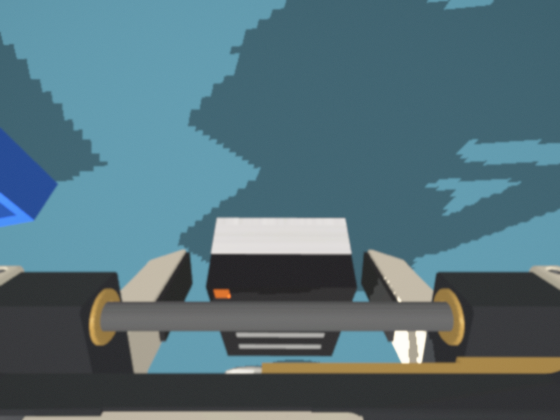

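```bash
python3 - <<'E'
from h import *
z=np.load('g1.npz'); p,r,o=pose(); print(o['tool_rot'],delta(z['T']+[0,0,.001],down(84.6,-30)))
E
```

```text
[-3.13676749  0.52506983  1.48152981] [-0.0015  0.0009  0.0027 -0.0114  0.0051 -0.0048]
```

arm_command(
  motion=[
    [[-0.002,0.001,0.003,-0.011,0.005,-0.005,1],[-0.002,0.001,0.003,-0.011,0.005,-0.005,1]],
  ],
)

```text
time: 3.3
tool_pos: [0.584, -0.2119, 0.0105]
tool_rot: [3.139, 0.523, 1.475]
contact_force: [0.1, -0.7, -0.3]
opening: 0.0921
```

```bash
python3 - <<'E'
from h import *
z=np.load('g1.npz'); p,r,o=pose(); print(p,o['tool_rot'],o['contact_force'],delta(z['T']+[0,0,.001],down(84.6,-30)))
E
```

```text
[ 0.58396645 -0.21191326  0.01046127] [3.13907026 0.52328881 1.47548236] [ 0.07757989 -0.73044083 -0.33889947] [ 0.0013 -0.0002 -0.0006  0.0004 -0.0015  0.0007]
```

arm_command(
  motion=[
    [[0,0,0,0,0,0,-1],[0,0,0,0,0,0,-1],[0,0,0,0,0,0,-1],[0,0,0,0,0,0,-1],[0,0,0,0,0,0,-1],[0,0,0,0,0,0,-1]],
  ],
  grip_force=12,
)

```text
time: 3.9
tool_pos: [0.5832, -0.2117, 0.0095]
tool_rot: [3.141, 0.523, 1.476]
contact_force: [-0.1, 0.9, -0.6]
opening: 0.0601
```

arm_command(
  motion=[
    [[0,0,0,0,0,0,-1],[0,0,0,0,0,0,-1],[0,0,0,0,0,0,-1]],
  ],
  grip_force=45,
)

```text
time: 4.2
tool_pos: [0.5833, -0.2117, 0.0096]
tool_rot: [3.141, 0.523, 1.476]
contact_force: [0.1, 0.1, -1.7]
opening: 0.0595
```

```bash
python3 - <<'E'
from h import *
z=np.load('g1.npz'); p,r,o=pose(); print(p,o['tool_rot'],o['contact_force'],o['opening'],o['time'],delta(z['T']+[0,0,.001],down(84.6,-30)))
c=robot.read_camera('wrist'); save('w4.png',c['image'])
c=robot.read_camera('side'); save('s4.png',cv2.resize(c['image'][120:270,230:430],None,fx=4,fy=4,interpolation=cv2.INTER_CUBIC))
E
```

```text
[ 0.58328518 -0.21168832  0.00958103] [3.14106152 0.52304001 1.47632766] [ 0.14159683  0.13475541 -1.71295224] 0.05945093275458335 4.2 [ 0.0003 -0.0004 -0.0001 -0.0015  0.0008 -0.0016]
```

View pics/s4.png

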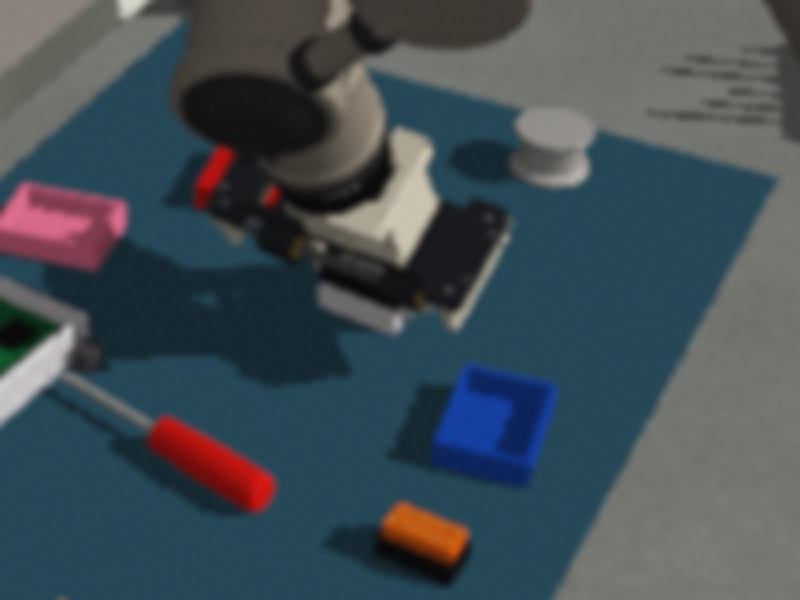

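View pics/w4.png

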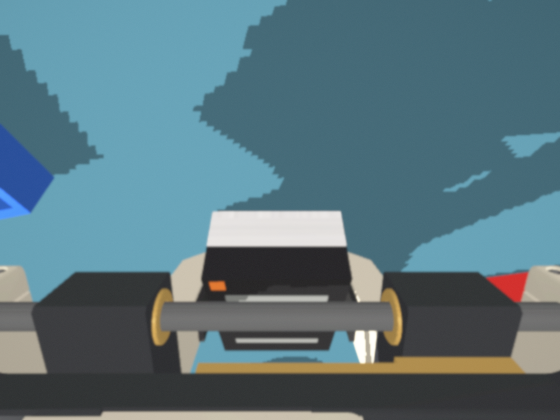

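```bash
python3 - <<'E'
from h import *
p,r,o=pose(); print(delta(p+[0,0,.07],r))
E
```

```text
[ 0.000e+00  0.000e+00  0.000e+00 -1.166e-01  1.000e-04 -2.021e-01]
```

arm_command(
  motion=[
    [[0,0,0,-0.005,0,-0.009,-1],[0,0,0,-0.016,0,-0.028,-1],[0,0,0,-0.035,0,-0.061,-1],[0,0,0,-0.058,0,-0.101,-1],[0,0,0,-0.081,0,-0.14,-1],[0,0,0,-0.1,0,-0.173,-1],[0,0,0,-0.112,0,-0.194,-1],[0,0,0,-0.117,0,-0.202,-1]],
  ],
)

```text
time: 5.1
tool_pos: [0.5836, -0.2119, 0.081]
tool_rot: [3.139, 0.523, 1.475]
contact_force: [-0.1, -0.6, -3.0]
opening: 0.06
```

```bash
python3 - <<'E'
from h import *
log(); p,r,o=pose(); print(p,o['tool_rot'],o['contact_force'],o['opening'],o['time'])
c=robot.read_camera('wrist'); save('w5.png',c['image'])
c=robot.read_camera('side'); save('s5.png',cv2.resize(c['image'][120:270,230:430],None,fx=4,fy=4,interpolation=cv2.INTER_CUBIC))
g=p-r.apply([0,0,robot.tcp_to_grasp]); print('g',g)
for t in np.linspace(0,90,15)[1:]:
    Rr=r*R.from_euler('y',t,degrees=True); print(delta(tcp(g,Rr),Rr,p,r))
E
```

```text
[ 0.58362847 -0.21192854  0.08102028] [3.13918913 0.52340605 1.47540437] [-0.05228617 -0.61259389 -3.03522701] 0.060031416688455255 5.1
g [ 0.58447851 -0.20257013  0.09730333]
[-0.      0.0714 -0.      0.007  -0.     -0.0004]
[-0.      0.1429 -0.      0.0139  0.     -0.0016]
[ 0.      0.2143  0.      0.0207  0.     -0.0035]
[-0.      0.2857  0.      0.0272  0.     -0.0062]
[ 0.      0.3571 -0.      0.0333  0.     -0.0096]
[-0.      0.4286  0.      0.0391  0.     -0.0137]
[-0.      0.5     0.      0.0443  0.     -0.0184]
[-0.      0.5714 -0.      0.049   0.     -0.0236]
[ 0.      0.6429  0.      0.0531  0.     -0.0293]
[-0.      0.7143 -0.      0.0565 -0.     -0.0355]
[-0.      0.7857  0.      0.0592  0.     -0.042 ]
[ 0.      0.8571 -0.      0.0611 -0.     -0.0487]
[ 0.      0.9286  0.      0.0623  0.     -0.0557]
[ 0.      1.     -0.      0.0627  0.     -0.0627]
```

View pics/s5.png

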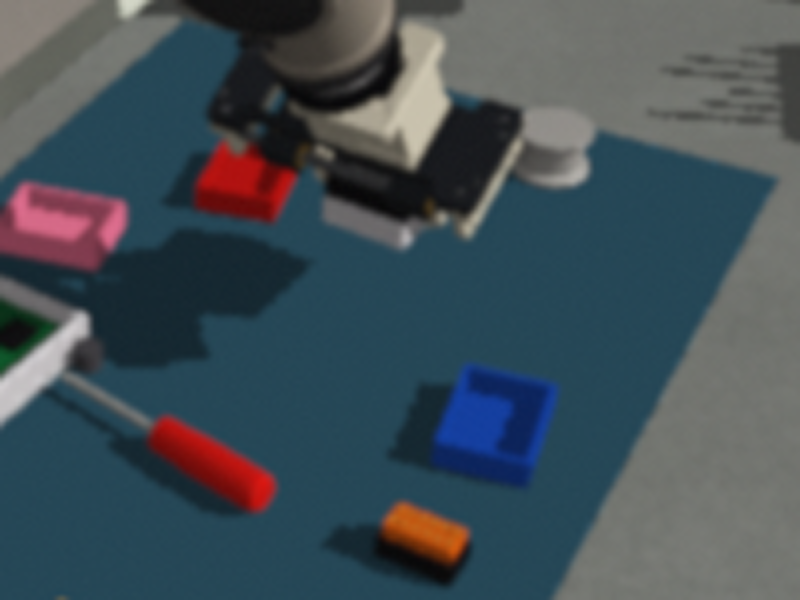

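View pics/w5.png

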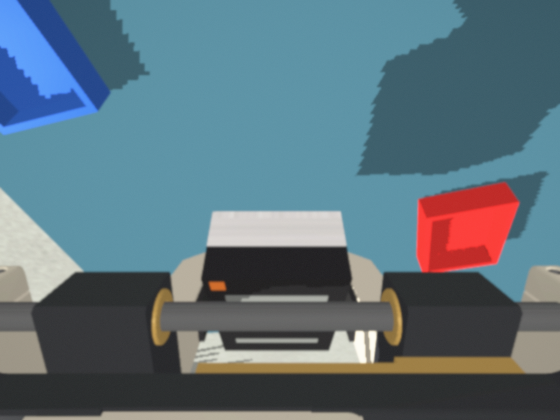

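arm_command(
  motion=[
    [[0,0.03,0,0.003,0,0,-1],[0,0.09,0,0.009,0,-0.001,-1],[0,0.16,0,0.016,0,-0.002,-1],[0,0.23,0,0.022,0,-0.004,-1],[0,0.3,0,0.028,0,-0.007,-1],[0,0.37,0,0.034,0,-0.01,-1],[0,0.44,0,0.04,0,-0.014,-1],[0,0.5,0,0.044,0,-0.018,-1]],
  ],
)

```text
time: 6.0
tool_pos: [0.5842, -0.1982, 0.0774]
tool_rot: [-3.142, -0.266, 1.476]
contact_force: [-0.5, -0.3, -2.8]
opening: 0.0595
```

arm_command(
  motion=[
    [[0,0.07,0,0.007,0,0,-1],[0,0.14,0,0.014,0,-0.002,-1],[0,0.21,0,0.02,0,-0.003,-1],[0,0.28,0,0.027,0,-0.006,-1],[0,0.35,0,0.033,0,-0.009,-1],[0,0.42,0,0.038,0,-0.013,-1],[0,0.47,0,0.042,0,-0.017,-1],[0,0.5,0,0.044,0,-0.018,-1]],
  ],
)

```text
time: 6.8
tool_pos: [0.5848, -0.1872, 0.0842]
tool_rot: [-3.136, -1.05, 1.471]
contact_force: [0.3, -0.6, -3.0]
opening: 0.0598
```

arm_command(
  motion=[
    [[0,0,0,0,0,0,-1]],
  ],
)

```text
time: 6.9
tool_pos: [0.5846, -0.187, 0.0836]
tool_rot: [-3.134, -1.049, 1.469]
contact_force: [-0.1, 0.6, -3.7]
opening: 0.0597
```

```bash
python3 - <<'E'
from h import *
log(); p,r,o=pose(); print(p,o['tool_rot'],o['contact_force'],o['opening'],o['time'],o['qpos'])
c=robot.read_camera('wrist'); save('w6.png',c['image'])
c=robot.read_camera('side'); save('s6.png',cv2.resize(c['image'][120:270,230:430],None,fx=4,fy=4,interpolation=cv2.INTER_CUBIC))
g=p-r.apply([0,0,robot.tcp_to_grasp]); print('g',g, (down(84.6,60).inv()*r).as_rotvec(degrees=True))
E
```

```text
[ 0.58460548 -0.18703469  0.08364487] [-3.13410818 -1.04899465  1.46899082] [-0.06011894  0.64179574 -3.66319468] 0.05969405437599911 6.9 [-0.79587711  1.01431244  1.14048249  0.73984779  1.76461642 -0.86052278]
g [ 0.58308913 -0.20326229  0.09301534] [0.05362191 0.10377401 0.21578879]
```

View pics/s6.png

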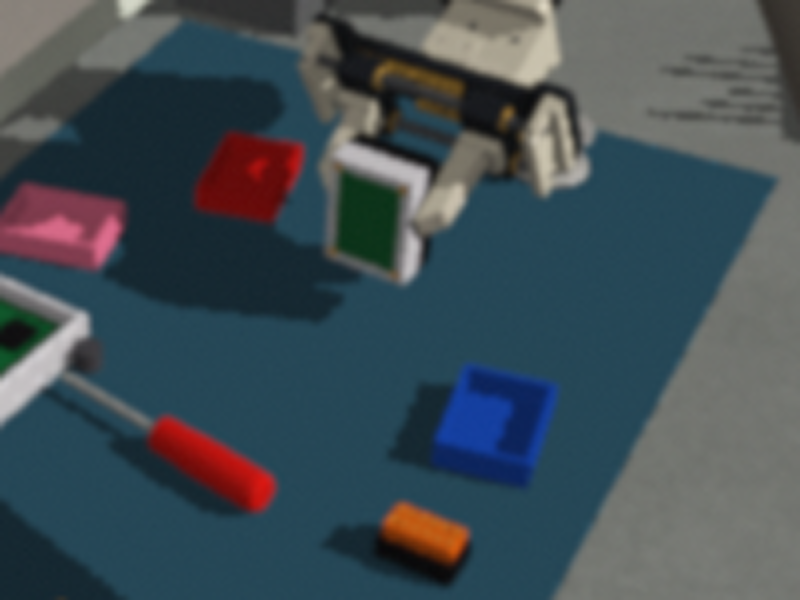

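View pics/w6.png

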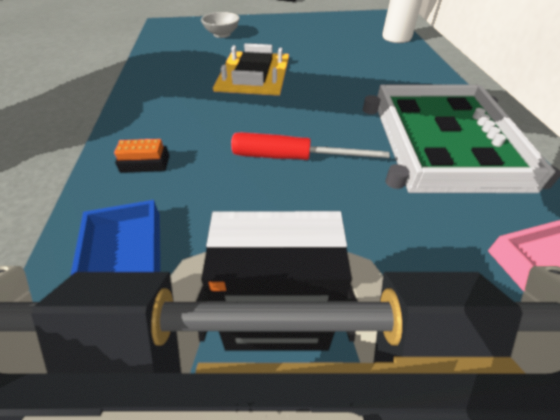

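```bash
python3 - <<'E'
from h import *
p,r,o=pose(); print(delta(p-[0,0,.037],down(84.6,60)),delta(p-[0,0,.003],r))
E
```

```text
[-3.000e-04  6.000e-04 -5.000e-04 -1.067e-01  1.000e-04  6.180e-02] [ 0.      0.      0.     -0.0087  0.      0.005 ]
```

arm_command(
  motion=[
    [[0,0,0,-0.01,0,0.006,-1],[0,0,0,-0.028,0,0.016,-1],[0,0,0,-0.048,0,0.028,-1],[0,0,0,-0.068,0,0.039,-1],[0,0,0,-0.086,0,0.05,-1],[0,0,0,-0.098,0,0.057,-1],[0,0,0,-0.104,0,0.06,-1],[0,0,0,-0.104,0,0.06,-1]],
  ],
)

```text
time: 7.8
tool_pos: [0.5855, -0.1864, 0.05]
tool_rot: [-3.141, -1.048, 1.476]
contact_force: [0.1, -0.9, -2.7]
opening: 0.0601
```

arm_command(
  motion=[
    [[0,0,0,-0.003,0,0.0015,-1],[0,0,0,-0.003,0,0.0015,-1]],
  ],
)

```text
time: 8.0
tool_pos: [0.5857, -0.1866, 0.0495]
tool_rot: [3.14, -1.047, 1.478]
contact_force: [0.2, 0.9, -2.5]
opening: 0.0598
```

```bash
python3 - <<'E'
from h import *
log(); p,r,o=pose(); print(p,o['tool_rot'],o['contact_force'],o['opening'],o['time'])
c=robot.read_camera('side'); save('s7.png',cv2.resize(c['image'][150:230,290:370],None,fx=7,fy=7,interpolation=cv2.INTER_CUBIC))
print((p-r.apply([0,0,robot.tcp_to_grasp])))
P=cloud(c)[150:230,290:370]
E
```

```text
[ 0.58565954 -0.18661205  0.04951512] [ 3.14029738 -1.04740458  1.47765816] [ 0.23661233  0.90369235 -2.46559708] 0.05977885721668951 8.0
[ 0.5841209  -0.20282242  0.05891174]
```

View pics/s7.png

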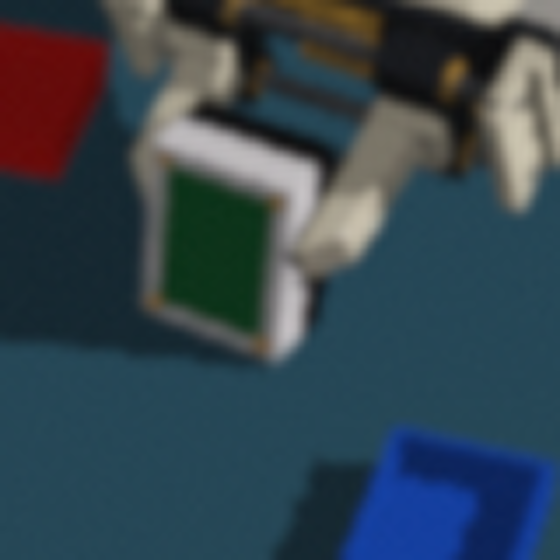

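arm_command(
  motion=[
    [[0,0,0,-0.003,0,0.002,-1],[0,0,0,-0.006,0,0.0035,-1],[0,0,0,-0.009,0,0.005,-1],[0,0,0,-0.009,0,0.005,-1]],
  ],
)

```text
time: 8.45
tool_pos: [0.5855, -0.1865, 0.0461]
tool_rot: [3.141, -1.048, 1.477]
contact_force: [0.1, -0.0, -3.8]
opening: 0.0594
```

arm_command(
  motion=[
    [[0,0,0,-0.003,0,0.0017,-1],[0,0,0,-0.003,0,0.0017,-1]],
  ],
)

```text
time: 8.65
tool_pos: [0.5856, -0.1866, 0.0451]
tool_rot: [3.141, -1.048, 1.477]
contact_force: [0.1, -0.6, -2.7]
opening: 0.0597
```

arm_command(
  motion=[
    [[0,0,0,-0.0015,0,0.0008,-1],[0,0,0,-0.0015,0,0.0008,-1]],
  ],
)

```text
time: 8.85
tool_pos: [0.5856, -0.1866, 0.045]
tool_rot: [3.141, -1.048, 1.478]
contact_force: [-1.2, 0.2, -1.1]
opening: 0.0595
```

arm_command(
  motion=[
    [[0,0,0,-0.0015,0,0.0008,-1],[0,0,0,-0.0015,0,0.0008,-1]],
  ],
)

```text
time: 9.05
tool_pos: [0.5856, -0.1866, 0.045]
tool_rot: [3.14, -1.048, 1.478]
contact_force: [-0.5, 0.0, 2.5]
opening: 0.0598
```

```bash
python3 - <<'E'
from h import *
log(); p,r,o=pose(); print(p,o['tool_rot'],o['contact_force'],o['torque'],o['opening'],o['time'],(down(84.6,60).inv()*r).as_rotvec(degrees=True))
E
```

```text
[ 0.58560585 -0.18658608  0.04498053] [ 3.14016904 -1.04839986  1.4780137 ] [-0.54652812  0.03890055  2.51890091] [-0.13640427  0.27321287  0.14718179] 0.05979041429477982 9.05 [-0.00884138  0.06891687 -0.0418807 ]
```

arm_command(
  motion=[
    [[0,0,0,0,0,0,-1],[0,0,0,0,0,0,-1]],
  ],
  grip_force=8,
)

```text
time: 9.25
tool_pos: [0.5857, -0.1866, 0.0449]
tool_rot: [3.14, -1.048, 1.478]
contact_force: [-0.5, 0.0, 4.8]
opening: 0.0601
```

arm_command(
  motion=[
    [[0,0,0,0,0,0,0.4],[0,0,0,0,0,0,0.5],[0,0,0,0,0,0,0.7],[0,0,0,0,0,0,1],[0,0,0,0,0,0,1],[0,0,0,0,0,0,1]],
  ],
)

```text
time: 9.85
tool_pos: [0.5856, -0.1866, 0.0441]
tool_rot: [3.141, -1.048, 1.477]
contact_force: [-0.1, 0.5, 0.6]
opening: 0.0908
```

```bash
python3 - <<'E'
from h import *
log(); p,r,o=pose(); print(p,o['tool_rot'],o['contact_force'],o['opening'],o['time'])
c=robot.read_camera('wrist'); save('w8.png',c['image'])
c=robot.read_camera('side'); save('s8.png',cv2.resize(c['image'][150:230,290:370],None,fx=7,fy=7,interpolation=cv2.INTER_CUBIC))
E
```

```text
[ 0.58559821 -0.18659832  0.04413762] [ 3.14094512 -1.04760259  1.47713247] [-0.1320789   0.52801053  0.57952062] 0.090847929104304 9.85
```

View pics/s8.png

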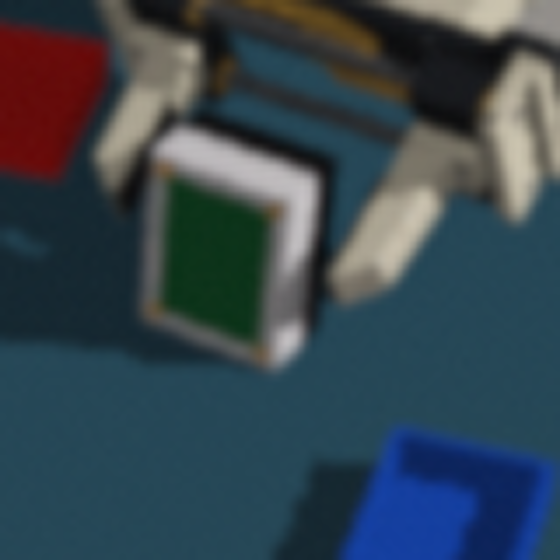

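View pics/w8.png

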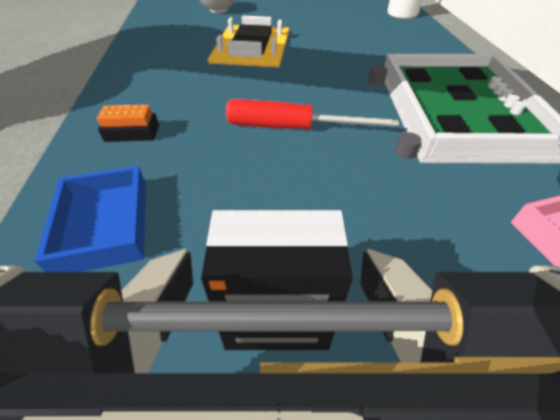

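arm_command(
  motion=[
    [[0,0,0,0,0,-0.02,1],[0,0,0,0,0,-0.06,1],[0,0,0,0,0,-0.12,1],[0,0,0,0,0,-0.18,1],[0,0,0,0,0,-0.24,1],[0,0,0,0,0,-0.3,1],[0,0,0,0,0,-0.33,1],[0,0,0,0,0,-0.33,1]],
  ],
)

```text
time: 10.75
tool_pos: [0.5774, -0.2738, 0.0943]
tool_rot: [3.138, -1.046, 1.478]
contact_force: [0.4, 0.5, 0.7]
opening: 0.0917
```

```bash
python3 - <<'E'
from h import *
log(); p,r,o=pose(); print(p,o['tool_rot'],o['contact_force'],o['opening'],o['time'])
import pickle
for n in ['wrist','top','side']:
    c=robot.read_camera(n); pickle.dump(c,open(n+'9.pkl','wb')); save(n+'9.png',c['image'])
    Q=cloud(c).reshape(-1,3)
    for lo,hi in [(.075,.09),(.03,.07)]:
        m=(Q[:,2]>lo)&(Q[:,2]<hi)&(abs(Q[:,0]-.583)<.04)&(abs(Q[:,1]+.2)<.04); q=Q[m]
        if len(q)>10: print(n,lo,len(q),q[:,2].mean(),cv2.minAreaRect((q[:,:2]*1000).astype(np.float32)))
print(delta([.584,-.24,.26],down(84.6,0)))
E
```

```text
[ 0.57741313 -0.27378914  0.09434358] [ 3.13771053 -1.04600739  1.47824872] [0.41431765 0.50899267 0.7047808 ] 0.0916520170639344 10.75
wrist 0.075 3307 0.08008860066125431 ((584.7918701171875, -197.03262329101562), (38.205894470214844, 59.99909210205078), 84.28271484375)
wrist 0.03 2631 0.05127302158329742 ((583.1520385742188, -214.367431640625), (3.083664655685425, 60.130863189697266), 84.81517028808594)
top 0.075 260 0.08284916916491507 ((584.0546875, -198.8814239501953), (37.54204177856445, 60.18647384643555), 84.09258270263672)
top 0.03 48 0.048981542957829076 ((581.5519409179688, -182.11624145507812), (62.934242248535156, 20.693161010742188), 15.180459022521973)
side 0.075 248 0.08234287754576691 ((584.7234497070312, -196.81442260742188), (40.402217864990234, 61.93505096435547), 83.4416732788086)
side 0.03 314 0.050326076176541605 ((578.9678344726562, -183.86570739746094), (69.57640838623047, 34.43601608276367), 23.433780670166016)
[-4.000e-04 -6.674e-01  0.000e+00  5.347e-01  1.180e-02 -1.852e-01]
```

View pics/wrist9.png

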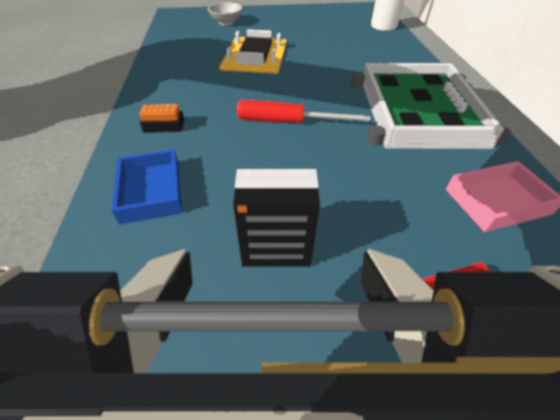

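arm_command(
  motion=[
    [[0,-0.08,0,0.1,0.002,-0.06,1],[0,-0.17,0,0.2,0.004,-0.1,1],[0,-0.26,0,0.3,0.006,-0.14,1],[0,-0.35,0,0.4,0.008,-0.17,1],[0,-0.44,0,0.48,0.01,-0.18,1],[0,-0.53,0,0.52,0.012,-0.185,1],[0,-0.62,0,0.535,0.012,-0.185,1],[0,-0.667,0,0.535,0.012,-0.185,1]],
  ],
)

```text
time: 11.7
tool_pos: [0.5848, -0.2377, 0.2627]
tool_rot: [3.138, 0.006, 1.481]
contact_force: [-0.6, 1.1, 0.4]
opening: 0.0916
```

arm_command(
  motion=[
    [[0,0,0,0,0,0,1]],
  ],
)

```text
time: 11.8
tool_pos: [0.5845, -0.2369, 0.2612]
tool_rot: [3.141, 0.001, 1.482]
contact_force: [0.2, -0.6, -0.4]
opening: 0.0919
```

```bash
python3 - <<'E'
from ik import *
log(); p,r,o=pose(); print(p,o['tool_rot'],o['contact_force'],o['opening'],o['time'])
Rt=down(84.6,-38); g=np.array([.584,-.199,.047]); T=tcp(g,Rt); pre=T-.1*Rt.apply([0,0,1])
print(T,pre,delta(pre,Rt)); np.savez('g2.npz',T=T,pre=pre)
for P in (pre,T): print(ik(P,Rt,o['qpos']))
E
```

```text
[ 0.58446177 -0.23685635  0.26118099] [3.14079073e+00 5.16577680e-04 1.48172035e+00] [ 0.18719081 -0.63964349 -0.43297354] 0.09192235732362107 11.8
[ 0.58291075 -0.21052307  0.0321854 ] [ 0.58870464 -0.14923015  0.11098647] [ 0.0016 -0.4219  0.003   0.2924 -0.0123  0.5005]
(array([-0.05063261,  0.68090716,  1.49640274, -0.74809741,  1.12949632,
        0.4327122 ]), np.float64(5.732562202709345e-10))
(array([-0.15322404,  0.78419995,  1.559908  , -0.85124186,  0.95647936,
        0.50703681]), np.float64(8.085754288345013e-13))
```

arm_command(
  motion=[
    [[0,-0.08,0.001,0.08,-0.003,0.02,1],[0,-0.17,0.002,0.18,-0.006,0.06,1],[0.001,-0.26,0.003,0.27,-0.01,0.15,1],[0.001,-0.35,0.003,0.292,-0.012,0.27,1],[0.002,-0.422,0.003,0.292,-0.012,0.39,1],[0.002,-0.422,0.003,0.292,-0.012,0.47,1],[0.002,-0.422,0.003,0.292,-0.012,0.5,1],[0.002,-0.422,0.003,0.292,-0.012,0.5,1]],
  ],
)

```text
time: 12.6
tool_pos: [0.5878, -0.1535, 0.1088]
tool_rot: [-3.135, 0.662, 1.473]
contact_force: [0.1, 0.8, -0.0]
opening: 0.0918
```

arm_command(
  motion=[
    [[0,0,0,0,0,0,1]],
  ],
)

```text
time: 12.7
tool_pos: [0.5892, -0.154, 0.1117]
tool_rot: [3.141, 0.663, 1.469]
contact_force: [-0.4, 0.2, -0.2]
opening: 0.0918
```

```bash
python3 - <<'E'
from ik import *
log(); p,r,o=pose(); print(p,o['tool_rot'],o['contact_force'],o['opening'],o['time'])
z=np.load('g2.npz'); print(delta(z['T'],down(84.6,-38)))
c=robot.read_camera('wrist'); save('w10.png',c['image'])
Q=cloud(c).reshape(-1,3)
for lo,hi in [(.075,.09)]:
        m=(Q[:,2]>lo)&(Q[:,2]<hi)&(abs(Q[:,0]-.583)<.04)&(abs(Q[:,1]+.2)<.04); q=Q[m]
        if len(q)>10: print(lo,len(q),q[:,2].mean(),cv2.minAreaRect((q[:,:2]*1000).astype(np.float32)))
E
```

```text
[ 0.58923908 -0.15398477  0.11168936] [3.14084606 0.66260637 1.46865684] [-0.36214429  0.16233924 -0.15015276] 0.09177876873417024 12.7
[-0.0026 -0.0004 -0.004   0.0135 -0.002   0.3256]
0.075 2608 0.07939595628082258 ((584.5161743164062, -195.7606201171875), (39.037330627441406, 59.92654800415039), 84.68651580810547)
```

View pics/w10.png

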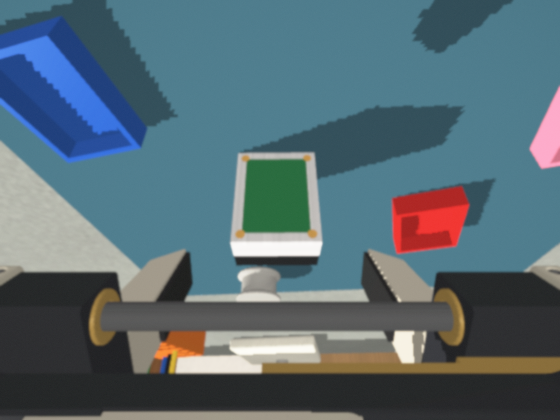

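arm_command(
  motion=[
    [[-0.003,0,-0.004,0.013,-0.002,0.05,1],[-0.003,0,-0.004,0.013,-0.002,0.12,1],[-0.003,0,-0.004,0.013,-0.002,0.19,1],[-0.003,0,-0.004,0.013,-0.002,0.25,1],[-0.003,0,-0.004,0.013,-0.002,0.3,1],[-0.003,0,-0.004,0.013,-0.002,0.326,1],[-0.003,0,-0.004,0.013,-0.002,0.326,1],[-0.003,0,-0.004,0.013,-0.002,0.326,1]],
  ],
)

```text
time: 13.55
tool_pos: [0.5828, -0.2096, 0.0317]
tool_rot: [-3.142, 0.663, 1.479]
contact_force: [-0.6, -1.0, 0.3]
opening: 0.0919
```

```bash
python3 - <<'E'
from ik import *
log(); p,r,o=pose(); print(p,o['tool_rot'],o['contact_force'],o['opening'],o['time'])
z=np.load('g2.npz'); print(delta(z['T'],down(84.6,-38)))
E
```

```text
[ 0.58284725 -0.20961332  0.03172393] [-3.14156831  0.6630545   1.47887053] [-0.60428137 -0.97875299  0.27089369] 0.09186138085631401 13.55
[ 0.0009 -0.0001  0.0012 -0.0033  0.0005  0.0006]
```

arm_command(
  motion=[
    [[0,0,0,0,0,0,-1],[0,0,0,0,0,0,-1],[0,0,0,0,0,0,-1],[0,0,0,0,0,0,-1],[0,0,0,0,0,0,-1],[0,0,0,0,0,0,-1]],
  ],
  grip_force=8,
)

```text
time: 14.15
tool_pos: [0.5826, -0.2094, 0.0311]
tool_rot: [-3.141, 0.663, 1.48]
contact_force: [0.1, 1.0, 0.7]
opening: 0.0602
```

arm_command(
  motion=[
    [[0,0,0,0,0,0,-1],[0,0,0,0,0,0,-1],[0,0,0,0,0,0,-1]],
  ],
  grip_force=45,
)

```text
time: 14.45
tool_pos: [0.5827, -0.2095, 0.0311]
tool_rot: [-3.141, 0.663, 1.48]
contact_force: [1.7, 2.1, 2.2]
opening: 0.0598
```

```bash
python3 - <<'E'
from h import *
log(); p,r,o=pose(); print(p,o['tool_rot'],o['contact_force'],o['opening'],o['time'])
c=robot.read_camera('wrist'); save('w11.png',c['image'])
c=robot.read_camera('side'); save('s11.png',cv2.resize(c['image'][120:270,230:430],None,fx=4,fy=4,interpolation=cv2.INTER_CUBIC))
print(delta(p+[0,0,.07],r))
E
```

```text
[ 0.58265804 -0.20949968  0.03113836] [-3.14073605  0.66289967  1.4798355 ] [1.68998842 2.07079891 2.17400849] 0.05978782229200506 14.45
[-0.000e+00  0.000e+00  0.000e+00 -1.437e-01 -1.000e-04 -1.840e-01]
```

View pics/s11.png

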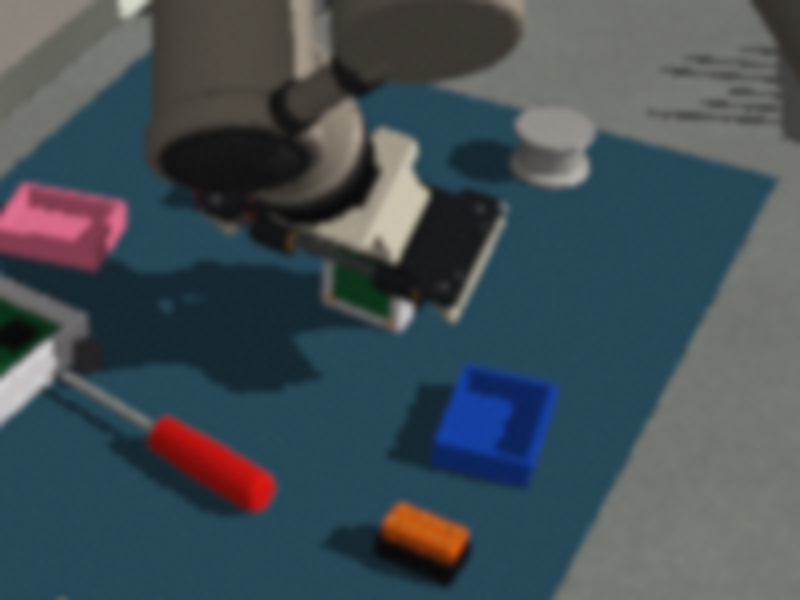

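View pics/w11.png

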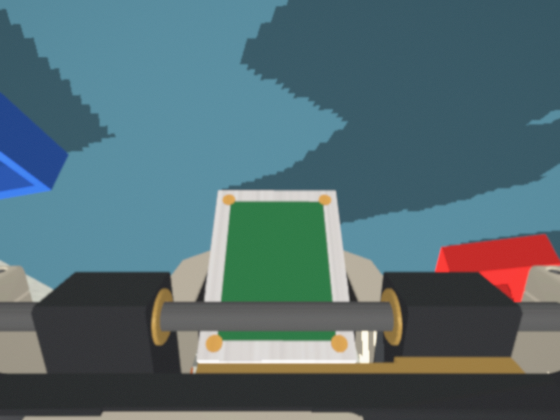

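arm_command(
  motion=[
    [[0,0,0,-0.008,0,-0.01,-1],[0,0,0,-0.03,0,-0.038,-1],[0,0,0,-0.065,0,-0.083,-1],[0,0,0,-0.11,0,-0.141,-1],[0,0,0,-0.155,0,-0.198,-1],[0,0,0,-0.195,0,-0.25,-1],[0,0,0,-0.218,0,-0.279,-1],[0,0,0,-0.226,0,-0.289,-1]],
  ],
)

```text
time: 15.35
tool_pos: [0.583, -0.2098, 0.1431]
tool_rot: [3.14, 0.663, 1.478]
contact_force: [0.4, 0.3, -3.2]
opening: 0.0598
```

```bash
python3 - <<'E'
from ik import *
log(); p,r,o=pose(); print(p,o['tool_rot'],o['contact_force'],o['opening'],o['time'])
c=robot.read_camera('wrist'); save('w12.png',c['image'])
q=o['qpos']; g=p-r.apply([0,0,robot.tcp_to_grasp])
for t in range(-38,53,15):
    Rr=down(84.6,t); q,e=ik(tcp(g,Rr),Rr,q); print(t,q.round(2),e)
gn=np.array([.586,.213,.15])
for s in np.linspace(0,1,6):
    Rr=down(84.6+s*(77.3-84.6),52); q,e=ik(tcp(g+(gn-g)*s,Rr),Rr,q); print(s,q.round(2),e)
for h in (.1,.034): q,e=ik(tcp([.586,.213,h],Rr),Rr,q); print(h,q.round(2),e)
E
```

```text
[ 0.5829911  -0.20978509  0.14313341] [3.13958666 0.66309294 1.47770061] [ 0.35875825  0.32296317 -3.24726415] 0.05977544831229518 15.35
-38 [-0.15  0.63  1.49 -0.76  1.11  0.32] 3.915093804707225e-10
-23 [-0.26  0.58  1.46 -0.45  1.08  0.04] 1.088706902407921e-09
-8 [-0.39  0.57  1.41 -0.15  1.12 -0.23] 5.551115123125783e-16
7 [-0.51  0.6   1.35  0.12  1.24 -0.45] 3.4831273976188015e-09
22 [-0.61  0.67  1.29  0.34  1.39 -0.61] 4.782538948200354e-09
37 [-0.7   0.76  1.22  0.52  1.57 -0.72] 8.326672684688674e-16
52 [-0.76  0.86  1.16  0.68  1.74 -0.78] 8.326672684688674e-16
0.0 [-0.76  0.86  1.16  0.68  1.74 -0.78] 8.326672684688674e-16
0.2 [-0.68  0.78  1.35  0.73  1.6  -0.77] 4.77024184042385e-10
0.4 [-0.58  0.72  1.5   0.8   1.46 -0.75] 2.922506334157582e-10
0.6000000000000001 [-0.46  0.67  1.62  0.89  1.34 -0.73] 3.1211463968894293e-10
0.8 [-0.32  0.63  1.69  0.99  1.21 -0.69] 3.5114425256388415e-10
1.0 [-0.18  0.62  1.74  1.09  1.09 -0.65] 5.890013476950173e-10
0.1 [-0.18  0.7   1.76  1.14  1.04 -0.76] 1.4233059175694507e-13
0.034 [-0.18  0.82  1.77  1.22  0.99 -0.9 ] 9.80937553407557e-12
```

View pics/w12.png

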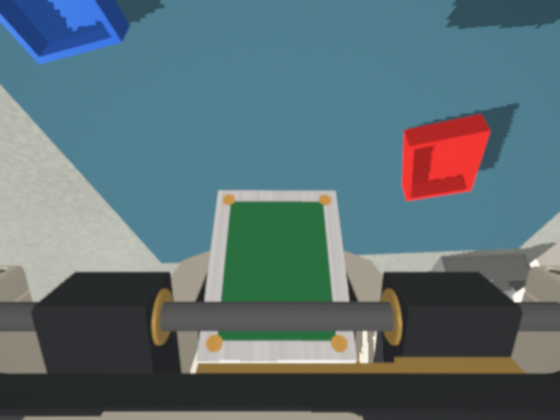

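Held firmly, unchanged in the hand (screws at (228,200), (325,200)). Turning the remaining 90° about the grasp point.

arm_command(
  motion=[
    [[0,0.03,0,0.003,0,0,-1],[0,0.09,0,0.009,0,-0.001,-1],[0,0.16,0,0.016,0,-0.002,-1],[0,0.23,0,0.022,0,-0.004,-1],[0,0.3,0,0.028,0,-0.007,-1],[0,0.37,0,0.034,0,-0.01,-1],[0,0.44,0,0.04,0,-0.014,-1],[0,0.5,0,0.044,0,-0.018,-1]],
  ],
)

```text
time: 16.2
tool_pos: [0.5832, -0.1963, 0.1365]
tool_rot: [-3.139, -0.127, 1.479]
contact_force: [-0.5, 0.4, -2.7]
opening: 0.0598
```

arm_command(
  motion=[
    [[0,0.07,0,0.007,0,0,-1],[0,0.14,0,0.014,0,-0.002,-1],[0,0.21,0,0.02,0,-0.003,-1],[0,0.28,0,0.027,0,-0.006,-1],[0,0.35,0,0.033,0,-0.009,-1],[0,0.42,0,0.038,0,-0.013,-1],[0,0.47,0,0.042,0,-0.017,-1],[0,0.5,0,0.044,0,-0.018,-1]],
  ],
)

```text
time: 17.0
tool_pos: [0.584, -0.1845, 0.1419]
tool_rot: [-3.134, -0.911, 1.472]
contact_force: [-0.2, 0.6, -3.0]
opening: 0.0598
```

arm_command(
  motion=[
    [[0,0,0,0,0,0,-1],[0,0,0,0,0,0,-1]],
  ],
)

```text
time: 17.2
tool_pos: [0.5846, -0.1837, 0.1431]
tool_rot: [-3.137, -0.907, 1.475]
contact_force: [0.6, -0.1, -2.4]
opening: 0.0601
```

```bash
python3 - <<'E'
from h import *
log(); p,r,o=pose(); print(p,o['tool_rot'],o['contact_force'],o['opening'],o['time'],(down(84.6,52).inv()*r).as_rotvec(degrees=True))
import pickle
for n in ['wrist','top','side']:
    c=robot.read_camera(n); pickle.dump(c,open(n+'13.pkl','wb')); save(n+'13.png',c['image'])
g=p-r.apply([0,0,robot.tcp_to_grasp]); print('g',g)
Rr=down(77.3,52)
for s in (.5,1):
    gg=g+(np.array([.5865,.213,.12])-g)*s; print(delta(tcp(gg,down(84.6-7.3*s,52)),down(84.6-7.3*s,52)))
E
```

```text
[ 0.58462306 -0.18373785  0.14307623] [-3.1368548  -0.90680478  1.47519322] [ 0.60906437 -0.06294162 -2.43326023] 0.06013768070785219 17.2 [ 0.21028497 -0.04380007  0.04793619]
g [ 0.58329842 -0.1984843   0.15466189]
[-0.0339  0.0009  0.026   0.3711 -0.0549  0.5752]
[-6.5800e-02  9.0000e-04  5.1000e-02  7.4690e-01 -1.0860e-01  1.1486e+00]
```

View pics/wrist13.png

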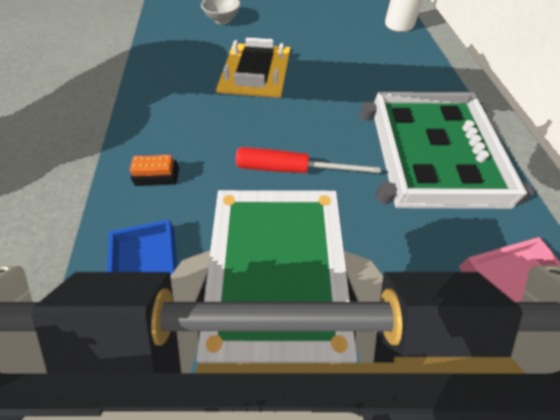

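View pics/side13.png

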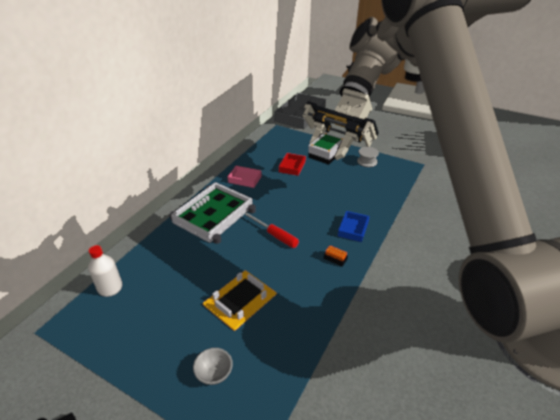

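```bash
python3 - <<'E'
from h import *
import pickle
for n in ['wrist','top','side']:
    c=pickle.load(open(n+'13.pkl','rb')); Q=cloud(c).reshape(-1,3); C=c['image'].reshape(-1,3).astype(int)
    m=(Q[:,2]>.168)&(Q[:,2]<.182)&(abs(Q[:,0]-.583)<.04)&(abs(Q[:,1]+.197)<.06); q=Q[m]
    print(n,m.sum(),q[:,2].mean(),cv2.minAreaRect((q[:,:2]*1000).astype(np.float32)))
    g=m&(C[:,1]>C[:,0]+15)&(C[:,1]>C[:,2]+8); q=Q[g]
    A=np.c_[q[:,:2],np.ones(len(q))]; co=np.linalg.lstsq(A,q[:,2],rcond=None)[0]
    print(n,'green',len(q),q[:,2].mean(),cv2.minAreaRect((q[:,:2]*1000).astype(np.float32)),'slope deg',np.degrees(co[:2]))
E
```

```text
wrist 21294 0.17218163579253196 ((583.4725341796875, -194.97149658203125), (85.46939849853516, 80.41793060302734), 87.3720932006836)
wrist green 11226 0.17215607579301914 ((583.68359375, -193.88119506835938), (66.82366180419922, 46.680198669433594), 84.70191955566406) slope deg [-0.33476325  0.03271429]
top 720 0.17528966756653624 ((587.6094970703125, -196.82476806640625), (87.7040786743164, 82.18334197998047), 71.98280334472656)
top green 393 0.17555256223377388 ((583.4639282226562, -195.34246826171875), (63.76832962036133, 45.85366439819336), 88.29864501953125) slope deg [-0.52971486  0.23042743]
side 546 0.17576263482371526 ((582.8877563476562, -203.5723419189453), (79.87344360351562, 105.57508850097656), 1.0658782720565796)
side green 245 0.1764797244746979 ((585.8818969726562, -193.43966674804688), (67.75373840332031, 49.572940826416016), 88.12832641601562) slope deg [-0.58783207 -0.02758841]
```

```bash
python3 - <<'E'
from h import *
p,r,o=pose(); g=p-r.apply([0,0,robot.tcp_to_grasp]); gn=np.array([.5854,.2135,.14])
for s in (.25,.5):
    Rr=down(84.6-7.3*s,52); print(delta(tcp(g+(gn-g)*s,Rr),Rr,p,down(84.6,52)))
Ra=down(84.6-3.65,52); pa=tcp(g+(gn-g)*.5,Ra)
for s in (.75,1):
    Rr=down(84.6-7.3*s,52); print(delta(tcp(g+(gn-g)*s,Rr),Rr,pa,Ra))
E
```

```text
[-0.016  -0.      0.0125  0.1997 -0.0291  0.2774]
[-0.032  -0.      0.025   0.3994 -0.0585  0.5547]
[-0.016  -0.      0.0125  0.198  -0.051   0.2753]
[-0.032   0.      0.025   0.396  -0.102   0.5505]
```

arm_command(
  motion=[
    [[-0.001,0,0.001,0.015,-0.002,0.021,-1],[-0.003,0,0.003,0.05,-0.007,0.07,-1],[-0.008,0,0.006,0.105,-0.015,0.146,-1],[-0.013,0,0.01,0.165,-0.024,0.229,-1],[-0.018,0,0.014,0.23,-0.033,0.32,-1],[-0.024,0,0.019,0.295,-0.043,0.41,-1],[-0.028,0,0.022,0.35,-0.051,0.486,-1],[-0.032,0,0.025,0.4,-0.058,0.555,-1]],
  ],
)

```text
time: 18.15
tool_pos: [0.5859, 0.0245, 0.1368]
tool_rot: [-3.14, -0.907, 1.415]
contact_force: [0.8, 0.3, -4.2]
opening: 0.0598
```

arm_command(
  motion=[
    [[-0.004,0,0.003,0.055,-0.014,0.076,-1],[-0.009,0,0.007,0.115,-0.03,0.16,-1],[-0.014,0,0.011,0.178,-0.046,0.248,-1],[-0.02,0,0.015,0.24,-0.062,0.335,-1],[-0.025,0,0.019,0.3,-0.077,0.418,-1],[-0.029,0,0.022,0.35,-0.09,0.487,-1],[-0.031,0,0.024,0.385,-0.099,0.535,-1],[-0.032,0,0.025,0.396,-0.102,0.55,-1]],
  ],
)

```text
time: 18.95
tool_pos: [0.5862, 0.2302, 0.1289]
tool_rot: [-3.14, -0.908, 1.353]
contact_force: [-0.7, -0.3, -2.7]
opening: 0.0604
```

arm_command(
  motion=[
    [[0,0,0,0,0,0,-1],[0,0,0,0,0,0,-1]],
  ],
)

```text
time: 19.15
tool_pos: [0.5878, 0.2271, 0.1286]
tool_rot: [-3.141, -0.907, 1.351]
contact_force: [-0.5, -0.3, -3.0]
opening: 0.0596
```

```bash
python3 - <<'E'
from h import *
log(); p,r,o=pose(); print(p,o['tool_rot'],o['contact_force'],o['opening'],o['time'],(down(77.3,52).inv()*r).as_rotvec(degrees=True))
import pickle
for n in ['wrist','top','side']:
    c=robot.read_camera(n); pickle.dump(c,open(n+'14.pkl','wb')); save(n+'14.png',c['image'])
print('g',p-r.apply([0,0,robot.tcp_to_grasp]))
E
```

```text
[0.58778712 0.2271078  0.12857927] [-3.14091992 -0.90726967  1.35065585] [-0.50795755 -0.26176182 -3.01828978] 0.05963588903744459 19.15 [ 0.10699882 -0.01729488 -0.05349313]
g [0.58456521 0.21265137 0.14015817]
```

View pics/wrist14.png

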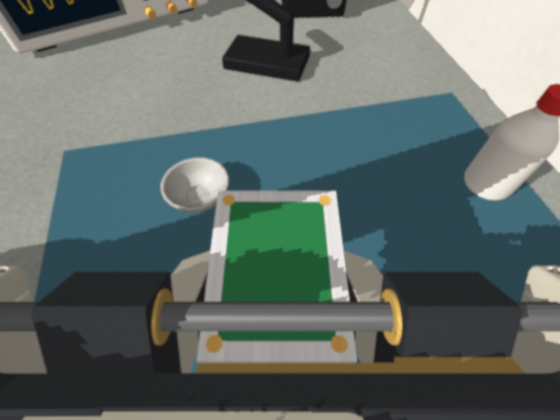

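View pics/side14.png

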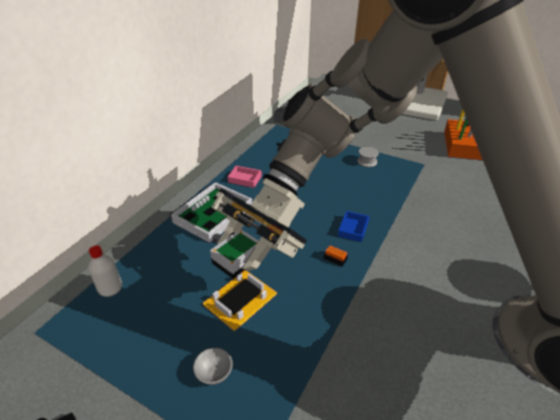

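```bash
python3 - <<'E'
from h import *
p,r,o=pose(); Rr=down(77.3,52); print(delta(tcp([.5854,.2134,.075],Rr),Rr))
E
```

```text
[-8.000e-04  1.000e-04 -1.000e-04 -1.679e-01  1.200e-03  1.369e-01]
```

arm_command(
  motion=[
    [[0,0,0,-0.015,0,0.012,-1],[0,0,0,-0.045,0,0.036,-1],[0,0,0,-0.08,0.001,0.065,-1],[0,0,0,-0.11,0.001,0.09,-1],[0,0,0,-0.138,0.001,0.113,-1],[0,0,0,-0.158,0.001,0.129,-1],[0,0,0,-0.168,0.001,0.137,-1],[0,0,0,-0.168,0.001,0.137,-1]],
  ],
)

```text
time: 20.1
tool_pos: [0.588, 0.229, 0.0627]
tool_rot: [-3.138, -0.908, 1.349]
contact_force: [0.9, -0.1, -3.1]
opening: 0.0594
```

```bash
python3 - <<'E'
from h import *
log(); p,r,o=pose(); print(p,o['tool_rot'],o['contact_force'],o['opening'],o['time'],(down(77.3,52).inv()*r).as_rotvec(degrees=True))
import pickle
for n in ['top','side']:
    c=robot.read_camera(n); pickle.dump(c,open(n+'15.pkl','wb'))
    u=(260,340,195,295) if n=='side' else (190,250,180,250)
    save(n+'15.png',cv2.resize(c['image'][u[0]-40:u[1],u[2]:u[3]],None,fx=5,fy=5,interpolation=cv2.INTER_CUBIC))
g=p-r.apply([0,0,robot.tcp_to_grasp]); print('g',g)
for n in ['top','side']:
    c=pickle.load(open(n+'15.pkl','rb')); Q=cloud(c).reshape(-1,3); C=c['image'].reshape(-1,3).astype(int)
    m=(abs(Q[:,2]-.095)<.008)&(abs(Q[:,0]-.586)<.05)&(abs(Q[:,1]-.215)<.05)
    gm=m&(C[:,1]>C[:,0]+15)&(C[:,1]>C[:,2]+8); q=Q[gm]
    print(n,'green',len(q),q[:,2].mean(),cv2.minAreaRect((q[:,:2]*1000).astype(np.float32)))
E
```

```text
[0.58795622 0.22900592 0.06271601] [-3.13796803 -0.90763821  1.34858399] [ 0.85028789 -0.13732235 -3.11080817] 0.059418077369238514 20.1 [0.18259333 0.00387433 0.01958812]
g [0.58475758 0.21453989 0.07428938]
top green 304 0.0942589825339083 ((585.5100708007812, 221.46836853027344), (58.68571853637695, 44.2791748046875), 77.20921325683594)
side green 559 0.09503449441118877 ((585.6917114257812, 217.77008056640625), (67.16021728515625, 47.5962028503418), 79.10189819335938)
```

View pics/side15.png

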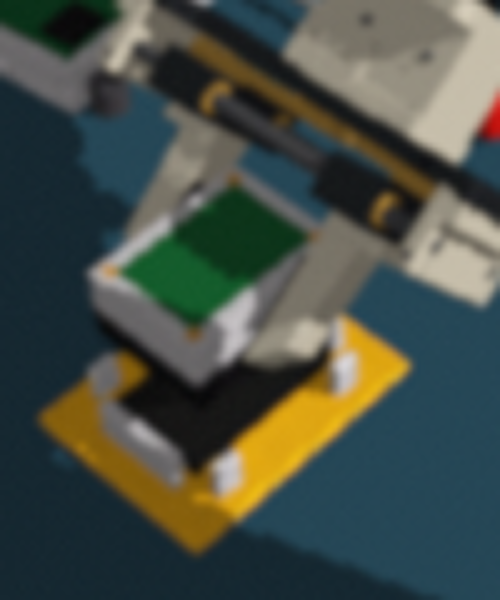

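View pics/top15.png

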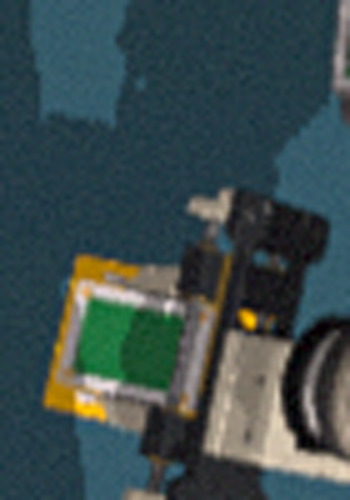

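```bash
python3 - <<'E'
from h import *
p,r,o=pose(); Rr=down(77.3,52); print(delta(tcp([.5855,.2138,.040],Rr),Rr),delta(p-[0,0,.001],r))
E
```

```text
[-0.0015 -0.0002  0.0005 -0.0937  0.0019  0.0707] [ 0.      0.      0.     -0.0026  0.      0.0021]
```

arm_command(
  motion=[
    [[-0.001,0,0,-0.01,0.002,0.007,-1],[-0.001,0,0,-0.026,0.002,0.02,-1],[-0.001,0,0,-0.045,0.002,0.034,-1],[-0.001,0,0,-0.063,0.002,0.048,-1],[-0.001,0,0,-0.078,0.002,0.059,-1],[-0.001,0,0,-0.089,0.002,0.067,-1],[-0.001,0,0,-0.094,0.002,0.071,-1],[-0.001,0,0,-0.094,0.002,0.071,-1]],
  ],
)

```text
time: 21.0
tool_pos: [0.5884, 0.2283, 0.0277]
tool_rot: [-3.14, -0.908, 1.349]
contact_force: [-0.2, -0.6, -2.8]
opening: 0.0599
```

```bash
python3 - <<'E'
from h import *
log(); p,r,o=pose(); print(p,o['tool_rot'],o['contact_force'],o['opening'],o['time'],(down(77.3,52).inv()*r).as_rotvec(degrees=True))
print('g',p-r.apply([0,0,robot.tcp_to_grasp]))
for n in ['top','side']:
    c=robot.read_camera(n)
    u=(260,340,195,295) if n=='side' else (190,250,180,250)
    save(n+'16.png',cv2.resize(c['image'][u[0]-30:u[1],u[2]:u[3]],None,fx=5,fy=5,interpolation=cv2.INTER_CUBIC))
E
```

```text
[0.58844286 0.22826    0.02769621] [-3.14028493 -0.90768629  1.34915319] [-0.17981323 -0.5988094  -2.76635674] 0.059948740132156134 21.0 [ 0.07554447  0.00659332 -0.00048673]
g [0.58520982 0.21380111 0.03926893]
```

View pics/side16.png

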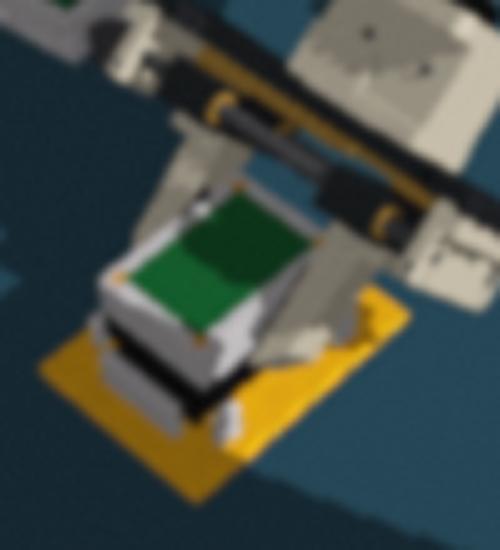

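arm_command(
  motion=[
    [[0,0,0,-0.003,0,0.002,-1],[0,0,0,-0.0055,0,0.0043,-1],[0,0,0,-0.008,0,0.006,-1],[0,0,0,-0.008,0,0.006,-1]],
  ],
)

```text
time: 21.5
tool_pos: [0.5885, 0.2282, 0.0249]
tool_rot: [-3.141, -0.908, 1.35]
contact_force: [0.8, 0.4, -2.1]
opening: 0.0598
```

arm_command(
  motion=[
    [[0,0,0,-0.0026,0,0.002,-1],[0,0,0,-0.0026,0,0.002,-1]],
  ],
)

```text
time: 21.7
tool_pos: [0.5885, 0.2282, 0.0239]
tool_rot: [-3.141, -0.908, 1.35]
contact_force: [0.4, 0.1, -3.0]
opening: 0.0598
```

arm_command(
  motion=[
    [[0,0,0,-0.0013,0,0.001,-1],[0,0,0,-0.0013,0,0.001,-1]],
  ],
)

```text
time: 21.9
tool_pos: [0.5886, 0.2282, 0.0238]
tool_rot: [-3.141, -0.908, 1.35]
contact_force: [-0.3, -0.7, -0.4]
opening: 0.0594
```

arm_command(
  motion=[
    [[0,0,0,-0.0015,0,0.0012,-1],[0,0,0,-0.0015,0,0.0012,-1]],
  ],
)

```text
time: 22.1
tool_pos: [0.5886, 0.2283, 0.0237]
tool_rot: [3.141, -0.909, 1.351]
contact_force: [-2.8, -2.3, 4.7]
opening: 0.06
```

```bash
python3 - <<'E'
from h import *
log(); p,r,o=pose(); print(p,o['tool_rot'],o['contact_force'],o['torque'],o['opening'],o['time'])
print('g',p-r.apply([0,0,robot.tcp_to_grasp]))
E
```

```text
[0.58861016 0.22829892 0.02371983] [ 3.14146302 -0.90893058  1.35055425] [-2.84009109 -2.31979445  4.68986571] [-0.07892715  0.16903209  0.28662961] 0.060031691501826356 22.1
g [0.58536786 0.21382736 0.03527412]
```

arm_command(
  motion=[
    [[0,0,0,0,0,0,-1],[0,0,0,0,0,0,-1]],
  ],
  grip_force=8,
)

```text
time: 22.3
tool_pos: [0.5886, 0.2283, 0.0237]
tool_rot: [3.141, -0.909, 1.351]
contact_force: [-2.8, -3.3, 5.6]
opening: 0.06
```

arm_command(
  motion=[
    [[0,0,0,0,0,0,0.4],[0,0,0,0,0,0,0.5],[0,0,0,0,0,0,0.7],[0,0,0,0,0,0,1],[0,0,0,0,0,0,1],[0,0,0,0,0,0,1]],
  ],
)

```text
time: 22.9
tool_pos: [0.5885, 0.2282, 0.0229]
tool_rot: [-3.141, -0.908, 1.35]
contact_force: [-0.5, -0.5, -0.5]
opening: 0.0909
```

```bash
python3 - <<'E'
from h import *
log(); p,r,o=pose(); print(p,o['tool_rot'],o['contact_force'],o['opening'],o['time'])
for n in ['wrist','side']:
    c=robot.read_camera(n)
    save(n+'17.png',cv2.resize(c['image'][230:340,195:295],None,fx=5,fy=5,interpolation=cv2.INTER_CUBIC) if n=='side' else c['image'])
E
```

```text
[0.58852768 0.22820444 0.02288415] [-3.14104918 -0.90760747  1.34981443] [-0.50845524 -0.5463677  -0.5387649 ] 0.09087353694040674 22.9
```

View pics/side17.png

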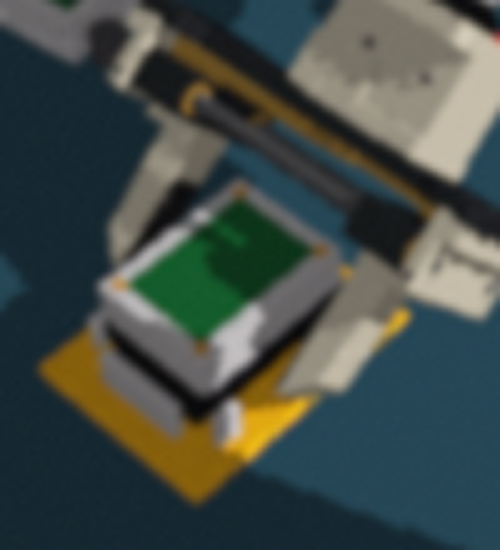

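View pics/wrist17.png

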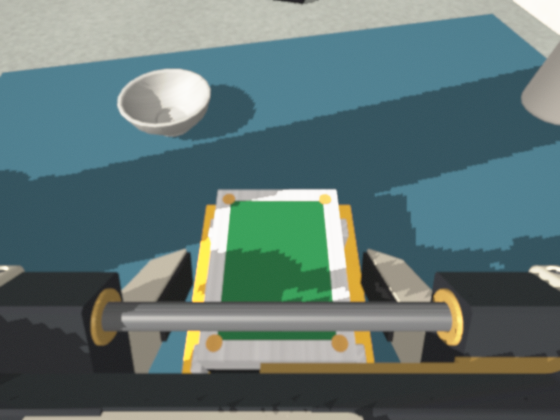

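arm_command(
  motion=[
    [[0,0,0,0.01,0,-0.02,1],[0,0,0,0.04,0,-0.06,1],[0,0,0,0.08,0,-0.12,1],[0,0,0,0.13,0,-0.18,1],[0,0,0,0.18,0,-0.25,1],[0,0,0,0.23,0,-0.32,1],[0,0,0,0.27,0,-0.38,1],[0,0,0,0.3,0,-0.42,1]],
  ],
)

```text
time: 23.8
tool_pos: [0.5792, 0.1845, 0.1741]
tool_rot: [3.138, -0.907, 1.353]
contact_force: [-0.6, -0.4, -0.7]
opening: 0.092
```

arm_command(
  motion=[
    [[0,0,0,0.05,0,-0.07,1],[0,0,0,0.1,0,-0.2,1],[0,0,0,0.1,0,-0.3,1],[0,0,0,0.1,0,-0.35,1],[0,0,0,0.1,0,-0.35,1],[0,0,0,0.1,0,-0.35,1]],
  ],
)

```text
time: 24.4
tool_pos: [0.5646, 0.1229, 0.259]
tool_rot: [-3.139, -0.908, 1.347]
contact_force: [-0.8, 0.8, 1.2]
opening: 0.0916
```

```bash
python3 - <<'E'
from h import *
log(); p,r,o=pose(); print(p,o['tool_rot'],o['contact_force'],o['opening'],o['time'])
import pickle
for n in ['top','side','wrist']:
    c=robot.read_camera(n); pickle.dump(c,open(n+'18.pkl','wb'))
    save(n+'18.png',c['image'])
    save(n+'18c.png',cv2.resize(c['image'][230:340,195:295] if n=='side' else c['image'][180:260,170:260],None,fx=5,fy=5,interpolation=cv2.INTER_CUBIC))
    Q=cloud(c).reshape(-1,3); C=c['image'].reshape(-1,3).astype(int)
    m=(abs(Q[:,2]-.054)<.008)&(abs(Q[:,0]-.586)<.06)&(abs(Q[:,1]-.217)<.06); q=Q[m]
    if m.sum()<20: continue
    print(n,m.sum(),np.median(q[:,2]),cv2.minAreaRect((q[:,:2]*1000).astype(np.float32)))
    gm=m&(C[:,1]>C[:,0]+15)&(C[:,1]>C[:,2]+8); q=Q[gm]; A=np.c_[q[:,:2],np.ones(len(q))]; co=np.linalg.lstsq(A,q[:,2],rcond=None)[0]
    print('green',len(q),q[:,2].mean(),cv2.minAreaRect((q[:,:2]*1000).astype(np.float32)),'slope deg',np.degrees(co[:2]).round(2))
E
```

```text
[0.56463034 0.12286186 0.25895188] [-3.13871126 -0.90778067  1.3474624 ] [-0.82262402  0.77147416  1.17543806] 0.09157550281966338 24.4
top 553 0.055169970401020896 ((586.0214233398438, 216.31338500976562), (81.01560974121094, 60.04207992553711), 77.35474395751953)
green 332 0.055276166493661356 ((585.7974243164062, 216.28004455566406), (66.66478729248047, 46.27503967285156), 76.98280334472656) slope deg [ 0.07 -0.47]
side 1007 0.055144291598106854 ((585.9024658203125, 217.11984252929688), (81.95660400390625, 62.555206298828125), 77.23210144042969)
green 565 0.05549391066449055 ((586.215087890625, 217.15151977539062), (67.76569366455078, 48.46033477783203), 77.50084686279297) slope deg [-0.45 -0.03]
wrist 3046 0.052750636633348336 ((586.4574584960938, 217.89663696289062), (80.9183120727539, 60.08735275268555), 77.13174438476562)
green 1895 0.052921760089574374 ((586.4453735351562, 218.09976196289062), (66.75337982177734, 46.617759704589844), 77.2273178100586) slope deg [ 0.01 -0.02]
```

View pics/side18c.png

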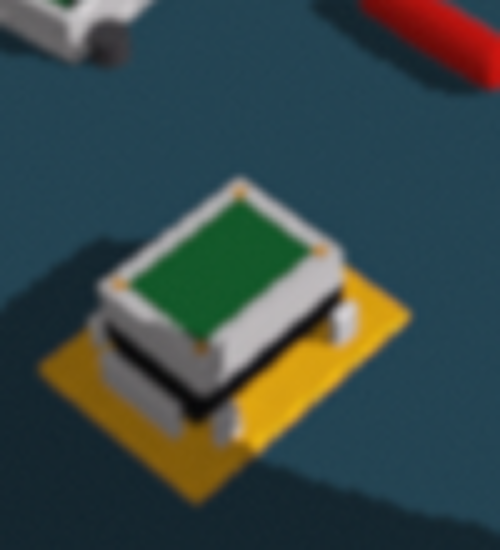

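View pics/top18c.png

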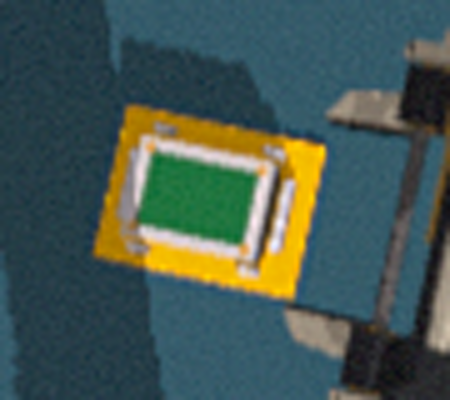

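View pics/wrist18.png

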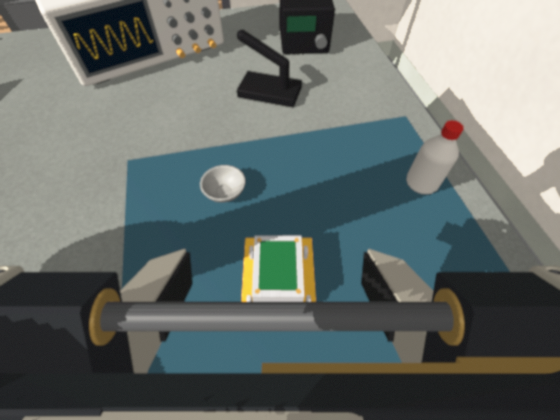

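View pics/side18.png

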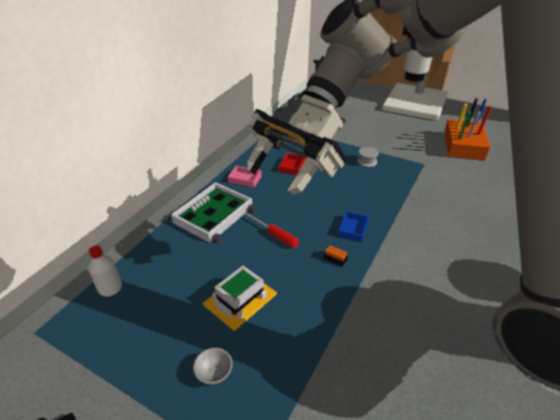

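```bash
python3 -c "
from cell import robot
print(robot.hand_in())"
```

```text
the job is handed in; nothing more can be done
None
```

The control unit is lying closed and upside down in the nest, with the lid underneath and the brass screws up. I handed the job in at about 24.5 s of the 58 s allowed; no verdict was reported.

**What I did:**
1. I pinched lid and base together across the 60 mm width at 45 N, turned the unit 90° and stood it on its end on the mat.
2. I let go and backed the gripper fully away. The pictures showed the unit standing closed on its own.
3. I took a fresh grip from the other side over the seam, turned it the remaining 90°, carried it over and lowered it onto the pad. I stopped on contact (about 5 N upward on the gripper), then opened and withdrew.

**Last checks:**
- **Position:** the three cameras put the unit's centre at about (586, 216 to 218) mm. The nest's centre measured (586.5, 217) mm.
- **Angle and tilt:** its yaw is 77.2° against 77.3° for the nest, and it tilts less than 0.5°.
- **Height:** the top and side cameras read 55 mm and the wrist camera 53 mm, against 54 mm expected. That 2 mm disagreement is within the calibration.
- **Closed, and nothing else moved:** no gap shows at the seam. The other items look unmoved in the side view; I did not measure them.

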